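# Push the stuck end piston out of a glass column barrel

### The job

A white end piston is stuck inside the clear glass column barrel clamped on its stand. Take the push rod from its rest, feed it tip first into the barrel's open inlet and push the piston right through with it until it drops into the steel tray under the far end; feel your way and never bear hard on the glass. Then draw the rod out, lay it back in its rest the way round it lay, and leave everything else on the bench as it stands.

Things in the scene. Friction and masses are not known exactly. Their poses are not given: they have to be found in the camera images.
- stand: Aluminium column stand, fixed to the bench: base plate 110 x 128 x 12 mm, two saddle posts with steel straps and black thumb nuts (highest point 139 mm above the bench). Origin on the bench under the middle of the barrel; the barrel lies level along its y axis, axis 100 mm above the bench. Its -y axis is the way the piston must go.
- barrel: Clear glass tube with a black collar at each end, fixed in the stand: 160 mm long, outside 42 mm (collars 52 mm, 14 mm long), plain straight bore 32 mm, square mouths without a lead-in. Origin on the bore axis at mid length; bore along its y axis. Glass: over 40 N from the rod, or over 15 N from the robot, breaks it.
- inlet (a point): Centre of the barrel's open inlet mouth, on the bore axis, 80 mm along +y of the barrel from its middle; the rod goes in here, moving along -y of the barrel.
- outlet (a point): Centre of the outlet mouth, over the tray, 80 mm along -y of the barrel from its middle.
- piston: The stuck white plastic end piston with two black seals, 30 mm diameter, 60 mm long, 0.09 kg, origin at its centre, axis along its y axis. It lies wholly inside the barrel, its end 40 to 68 mm behind the inlet mouth; its seals drag on the bore all the way, some 5 to 20 N to push, it stays where it is left, and it falls into the tray only when its trailing end comes to the outlet mouth.
- rod: Loose push rod of grey plastic, 200 mm long over all, 0.18 kg: straight 28 mm shaft with a lightly chamfered tip, and a black knob 36 mm in diameter and 22 mm long at the other end. Origin on its axis at mid length; tip towards its -y, knob towards its +y. At the start it lies level in the rest, axis 60 mm above the bench. Let go with 90 mm or more of it inside the barrel, it stays there, its knob end drooping up to 10 mm.
- rod_tip (a point): Centre of the rod's tip face, 100 mm along -y of the rod from its middle.
- rod_knob (a point): Centre of the rod's knob, 89 mm along +y of the rod from its middle.
- rest: Rod rest, fixed to the bench: dark steel base 90 x 230 x 10 mm with two white 90-degree V blocks, one under the rod near its tip (from 50 to 90 mm along -y, top 63 mm up) and one that cups the knob (from 72 to 106 mm along +y, top 63 mm up, so the knob cannot be gripped there). Between the blocks there is nothing above the base. Origin on the bench under the middle of the lying rod; the rod lies along its y axis, tip to -y, axis 60 mm up.
- tray: Steel catch tray, fixed, 140 x 170 mm and 30 mm deep, wall and floor 3 mm, under and beyond the outlet. Origin on the bench under its centre; long side along its y axis.
- fitting_a: Bystander: black round column end fitting, 58 mm in diameter, 46 mm high; origin under its centre.
- fitting_b: Bystander: the other end fitting, same size.
- beaker: Bystander: glass beaker, 72 mm in diameter, 85 mm high; origin under its centre.
- jar: Bystander: amber jar, 60 mm in diameter, 75 mm high; origin under its centre.
- bottle: Bystander: glass bottle, 76 mm in diameter, 150 mm high; origin under its centre.
- pipette: Bystander: white pipette lying on the bench, 270 mm long, 34 mm wide, 32 mm high; origin on the bench near its middle.
- adapter: Bystander: black plug-in power supply, 50 x 110 x 30 mm with two pins; origin on the bench near its middle.
Things that resemble listed ones, but are neither listed nor needed, are in the scene too. Leave any purple look-alike of the rest alone.

How it is judged:
By the outcome, as a careful person would: the job done as asked, in the order asked, and still so for the second after the job is handed in, with the robot touching nothing.
It also fails if it takes over 62 s, if anything falls off the work surface, if the arm or the gripper's body presses on something with over 40 N, if the wrist force passes 120 N, or if a joint passes its speed limit or range.

### The arm

A 6-joint arm with a two-finger parallel gripper is mounted at the origin on the work surface. World frame = base frame: x ahead of the robot, y to its left, z up, the work surface at z = 0. Lengths are in m, angles in rad, forces in N, time in s.
With the tool pointing down it reaches from about 0.425 to 0.95 m from the base axis. Payload 3.5 kg.
Tool frame: the origin (TCP) lies midway between the tips of the shut fingers; the grasp point (between the pads) lies 19 mm behind it (grip_depth is the distance from the TCP to the grasp point, in m); z points along the fingers, y is the direction in which the jaws open and shut (so a half turn about z gives the same grasp; the last joint's range is limited). The gripper opens to 85 mm and grips with 20 to 120 N. Pads are 22 mm wide; open, the fingers measure 114 mm over their backs; the gripper's body (76 mm by 85 mm) begins 54 mm behind the grasp point. The pads swing forward as they close: fully open they stand 13 mm farther back than shut.
Start: joints at [-1.431, 0.286, 1.577, -0, 1.279, -0.15], TCP at [0.193, -0.647, 0.231] pointing down, gripper open.
Joint ranges: [-2.77, 2.77], [-0.9, 2.22], [0.21, 2.48], [-1.53, 4.67], [0.24, 2.81], [-2.84, 2.84]. Speed limits (rad/s): [2.79, 2.79, 3.14, 3.14, 3.14, 3.14].

### API

Orientations are given as a unit quaternion [w, x, y, z].
In Python, from bench import read_state, snapshot, calibration, job_done, grip_depth gives the robot as it stands. The module is installed in compiled form; this text tells all that it offers.
- The arm moves only by the tool send_rows, never from a script. Its arguments are lists of equal length, an entry for each row: "grip": the gripper command: -1 is shut, 1 is fully open, values between are in proportion; "linear": the shift along the tool's x, y, z in m, a list of three; "twist": the turn about the tool's z in rad. In form: {"grip": [grip, ...], "linear": [[x, y, z], ...], "twist": [twist, ...]}. A call has 1 to 20 rows; each row is the pose to reach, as a shift and turn from the pose measured when the call began, along the tool's axes at that moment; what a row does not reach only later rows make up. A row lasts 1/8 s, in which the tool goes at most 62.5 mm and 10.7 degrees, less where a joint would pass 70% of its speed; a pose out of reach is approached as far as the arm can. A call with a gripper value outside its range is refused whole. The fingers move at their own pace and stop on an object; "force" is the grip in N (left out, the last holds). Time passes only in rows, so rows that repeat a pose let the fingers close. It gives the time, the measured TCP pose, the force and the opening at its end, in the units of the state.
- read_state(): the state, without advancing time (a new reading comes with each control period).
- snapshot(name): name is "scene" or "top" or "wrist"; returns the picture (400x640x3 uint8, red, green, blue); there is no depth.
- calibration(name): a dict with "fx", "fy", "cx", "cy" (pixels), "cam_to_world" (4x4, takes a point from camera to world coordinates). Camera axes: x right, y down, z forward; pixel columns grow to the right and rows downward; lengths in m; the calibration is good to about 2 mm. A picture is of the moment at which its call begins: read the wrist's pose just before it. calibration takes no time and is no camera call; for the wrist camera it gives the pose at the moment of the call.
- job_done(): hands the job in, once; it reports no verdict.
The state is a dict: "time_s": time; "joint_pos": joint angles; "joint_vel": joint speeds; "tau": joint torques, N m; "position": TCP position; "orientation": TCP orientation; "force": force on the tool from outside, world axes, zero at the start; "moment": the same for the moment, N m; "grip_width": finger opening in m.
Only numpy, scipy, OpenCV 4.12 (cv2) and the standard library are available. Lean on these libraries where they do the work, as an engineer would, in place of code of your own. Each camera call takes 0.05 s, during which the arm holds its last target.

## Working session

There is one attempt and no reset: what is moved stays moved. The work goes in short steps, Python scripts to look and compute and a tool call to move; the robot and the scene stay as the last step left them, time stands still between calls to the robot, and variables do not carry over. Pictures are saved under pics/ and viewed, and the job is handed in when it is done.

Besides the shell and the picture viewer there is one more tool, called after "Request:" by a JSON object that holds its "name" and its "arguments", one argument or row to a line. send_rows: Moves the arm, as the interface text tells. Its arguments: {"type":"object","properties":{"grip":{"type":"array"},"linear":{"type":"array"},"twist":{"type":"array"},"force":{"type":"number"}},"required":["grip","linear","twist"]}

```bash
mkdir -p pics; python3 - <<'E'
from bench import *
import cv2,numpy as np
s=read_state();print(s)
print(grip_depth)
for n in("scene","top","wrist"):
    c=calibration(n);print(n,c)
    cv2.imwrite(f"pics/{n}0.png",cv2.cvtColor(snapshot(n),cv2.COLOR_RGB2BGR))
E
```

```text
{'time_s': 0.0, 'joint_pos': array([-1.43101171e+00,  2.87187799e-01,  1.57818315e+00, -1.94577597e-06,
        1.27856591e+00, -1.50021944e-01]), 'joint_vel': array([ 0.00011841,  0.00066986, -0.00015554, -0.0004069 , -0.00057106,
        0.00015861]), 'tau': array([ 6.33686886e-04, -4.05981088e+01, -2.92625159e+01, -8.54804603e-05,
        5.92424491e-03,  1.11855289e-05]), 'position': array([ 0.19281454, -0.64619542,  0.22992907]), 'orientation': array([-1.17209293e-03,  9.89519156e-01,  1.44396902e-01,  5.06827875e-06]), 'force': array([-0.4780882 ,  0.37613187, -0.01165845]), 'moment': array([0.03536448, 0.02988193, 0.02261544]), 'grip_width': 0.08534110083155146}
0.0187
scene {'fx': 487.273086469749, 'fy': 487.273086469749, 'cx': 316.83710473133135, 'cy': 192.74521480116135, 'cam_to_world': array([[ 0.4517212 ,  0.73207176, -0.50992048,  1.25873061],
       [ 0.89209177, -0.37766192,  0.24808012, -0.43970306],
       [-0.0109651 , -0.56695892, -0.82367309,  1.27655159],
       [ 0.        ,  0.        ,  0.        ,  1.        ]])}
top {'fx': 381.85997796421776, 'fy': 381.85997796421776, 'cx': 323.67429973617357, 'cy': 199.7901611095601, 'cam_to_world': array([[-0.01388777, -0.99370294,  0.11118271,  0.39003287],
       [-0.99988445,  0.01311384, -0.00768912, -0.08634796],
       [ 0.00618267, -0.11127665, -0.99377024,  1.37977652],
       [ 0.        ,  0.        ,  0.        ,  1.        ]])}
wrist {'fx': 313.77671635973053, 'fy': 313.77671635973053, 'cx': 326.79563620180556, 'cy': 202.75124308798456, 'cam_to_world': array([[ 0.28676526, -0.92311217, -0.25618275,  0.25650729],
       [-0.95799932, -0.2768038 , -0.07494638, -0.62728158],
       [-0.00172844,  0.26691491, -0.96371855,  0.37293817],
       [ 0.        ,  0.        ,  0.        ,  1.        ]])}
```

View pics/scene0.png

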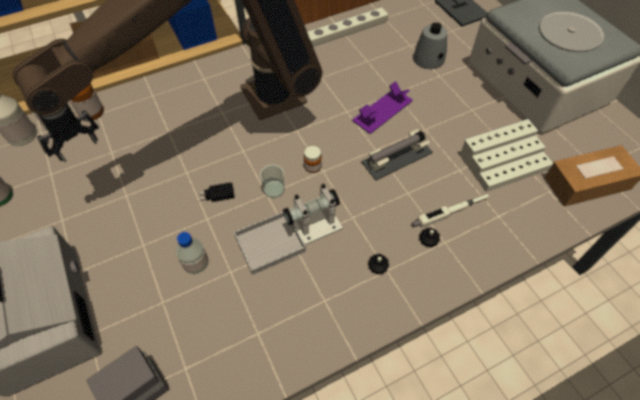

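View pics/top0.png

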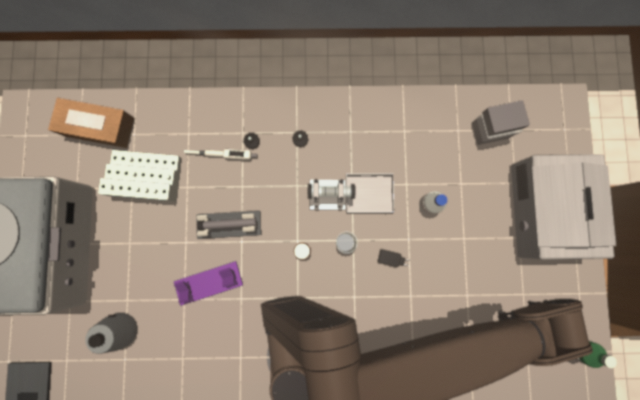

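View pics/wrist0.png

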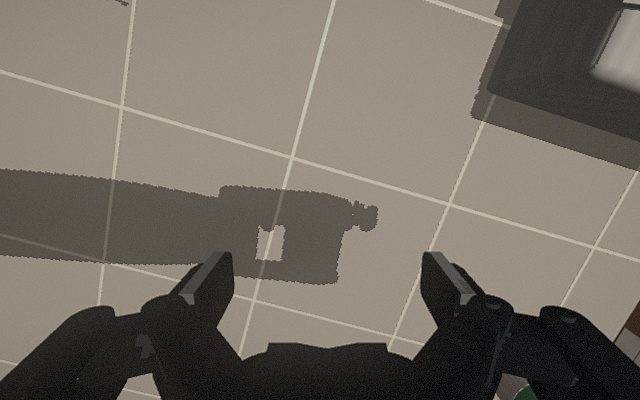

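```bash
python3 - <<'E'
import cv2,numpy as np
t=cv2.imread("pics/top0.png");s=cv2.imread("pics/scene0.png")
a=cv2.resize(t[165:245,185:405],None,fx=3.6,fy=3.6,interpolation=cv2.INTER_CUBIC)
b=cv2.resize(s[110:275,230:445],None,fx=3.6,fy=3.6,interpolation=cv2.INTER_CUBIC)
cv2.imwrite("pics/ct0.png",a);cv2.imwrite("pics/cs0.png",b);print(a.shape,b.shape)
E
```

```text
(288, 792, 3) (594, 774, 3)
```

View pics/ct0.png

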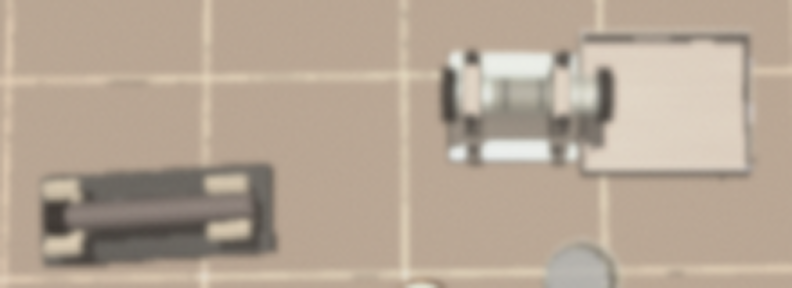

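View pics/cs0.png

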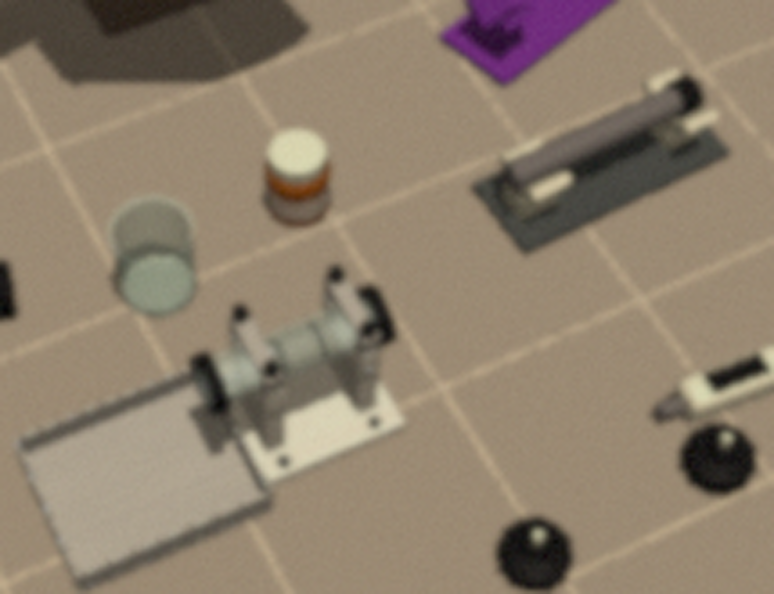

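```bash
cat > h.py <<'E'
from bench import *
import cv2,numpy as np
def ray(c,p):
    M=c["cam_to_world"];d=M[:3,:3]@np.array([(p[0]-c["cx"])/c["fx"],(p[1]-c["cy"])/c["fy"],1.]);return M[:3,3],d/np.linalg.norm(d)
def atz(c,p,z):
    o,d=ray(c,p);return o+d*(z-o[2])/d[2]
def tri(*cps):
    A=np.zeros((3,3));b=np.zeros(3);R=[]
    for c,p in cps:
        o,d=ray(c,p);P=np.eye(3)-np.outer(d,d);A+=P;b+=P@o;R.append((o,P))
    x=np.linalg.solve(A,b);return x,[round(float(np.linalg.norm(P@(x-o)))*1000,1) for o,P in R]
def proj(c,X):
    M=c["cam_to_world"];q=M[:3,:3].T@(np.asarray(X)-M[:3,3]);return q[0]/q[2]*c["fx"]+c["cx"],q[1]/q[2]*c["fy"]+c["cy"]
def snap(n,f):
    c=calibration(n);im=cv2.cvtColor(snapshot(n),cv2.COLOR_RGB2BGR);cv2.imwrite(f"pics/{f}.png",im);np.save(f"pics/{f}.npy",c,allow_pickle=True);return c,im
def load(f): return np.load(f"pics/{f}.npy",allow_pickle=True).item()
E
python3 - <<'E'
from h import *
T=calibration("top");S=calibration("scene")
ft=lambda x,y:(x/3.6+185-.36,y/3.6+165-.36)
fs=lambda x,y:(x/3.6+230-.36,y/3.6+110-.36)
for n,a,b in [("knob",(54,217),(685,94)),("tip",(252,207),(512,166)),("incollar",(449,95),(377,315)),("outcollar",(605,95),(210,383)),("jar",(422,288),(297,142)),("beaker",(580,260),(153,215))]:
    print(n,tri((T,ft(*a)),(S,fs(*b))))
E
```

```text
knob (array([0.45624777, 0.33260575, 0.05718231]), [0.3, 0.3])
tip (array([0.46326014, 0.14248867, 0.06818966]), [1.2, 1.2])
incollar (array([ 0.56474438, -0.04691681,  0.09590637]), [1.4, 1.4])
outcollar (array([ 0.5623804 , -0.19446488,  0.09704071]), [0.7, 0.7])
jar (array([ 0.38313584, -0.0242945 ,  0.10856944]), [2.4, 2.4])
beaker (array([ 0.40658999, -0.16924753,  0.11942592]), [2.5, 2.5])
```

Request:
{"name": "send_rows", "arguments": {
  "grip": [1,1,1,1,1,1,1,1,1,1,1,1,1,1,1,1,1,1,1,1],
  "linear": [
    [0.05,-0.03,-0.04],
    [0.1,-0.06,-0.04],
    [0.15,-0.09,-0.04],
    [0.2,-0.12,-0.04],
    [0.25,-0.15,-0.04],
    [0.3,-0.18,-0.04],
    [0.35,-0.21,-0.04],
    [0.4,-0.24,-0.04],
    [0.45,-0.27,-0.04],
    [0.5,-0.3,-0.04],
    [0.515,-0.35,-0.04],
    [0.515,-0.41,-0.04],
    [0.515,-0.47,-0.04],
    [0.515,-0.53,-0.04],
    [0.515,-0.59,-0.04],
    [0.515,-0.65,-0.04],
    [0.515,-0.71,-0.03],
    [0.512,-0.77,-0.03],
    [0.512,-0.782,-0.03],
    [0.512,-0.782,-0.03]
  ],
  "twist": [0,-0.1,-0.2,-0.3,-0.4,-0.5,-0.6,-0.7,-0.8,-0.9,-1.0,-1.1,-1.2,-1.31,-1.31,-1.31,-1.31,-1.31,-1.31,-1.31]
}}

```text
time_s: 2.65
position: [0.4598, 0.2496, 0.2616]
orientation: [-0.001, 0.696, 0.718, 0.0]
force: [0.1, 0.1, 0.4]
grip_width: 0.0855
```

```bash
python3 - <<'E'
from h import *
s=read_state();print(s["time_s"],s["position"],s["orientation"],s["joint_pos"],s["force"])
c,im=snap("wrist","w1")
E
```

```text
2.65 [0.4597948  0.24959661 0.26158687] [-5.97613128e-04  6.96150812e-01  7.17895266e-01  2.75507556e-04] [ 3.02616582e-01 -7.54622002e-02  1.91368787e+00  1.36161244e-03
  1.30345426e+00  2.71504309e-01] [0.10080553 0.143599   0.3972285 ]
```

View pics/w1.png

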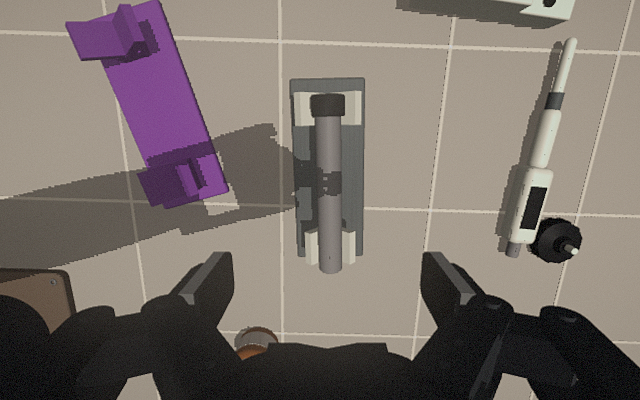

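```bash
python3 - <<'E'
from h import *
im=cv2.imread("pics/w1.png")
cv2.imwrite("pics/w1c.png",cv2.resize(im[75:285,270:390],None,fx=2.8,fy=2.8,interpolation=cv2.INTER_CUBIC))
c=load("w1")
for p in [(327,104),(328,115),(329.5,240),(329,272)]: print(p,atz(c,p,.06), proj(c,atz(c,p,.06)))
g=cv2.cvtColor(im,cv2.COLOR_BGR2GRAY)
for r in (98,106,112,130,150,205,215,225,240,260): print(r,[int(v) for v in g[r,305:352]])
E
```

```text
(327, 104) [0.45635298 0.32911038 0.06      ] (np.float64(326.99999999999994), np.float64(104.00000000000003))
(328, 115) [0.45776518 0.31804601 0.06      ] (np.float64(328.0), np.float64(114.99999999999999))
(329.5, 240) [0.46418774 0.17636397 0.06      ] (np.float64(329.5), np.float64(240.00000000000006))
(329, 272) [0.46500206 0.13471459 0.06      ] (np.float64(329.0), np.float64(272.0))
98 [186, 188, 190, 198, 151, 71, 48, 58, 57, 56, 51, 58, 62, 68, 62, 65, 61, 64, 63, 61, 66, 65, 66, 72, 67, 67, 66, 70, 66, 65, 64, 63, 66, 61, 59, 61, 56, 63, 49, 58, 166, 178, 170, 170, 172, 169, 174]
106 [188, 188, 191, 198, 156, 84, 61, 55, 59, 55, 58, 58, 61, 63, 60, 64, 64, 62, 63, 66, 68, 65, 64, 69, 63, 67, 62, 60, 60, 67, 62, 54, 60, 60, 65, 57, 60, 60, 57, 61, 165, 177, 172, 169, 170, 169, 170]
112 [189, 189, 192, 190, 197, 172, 98, 50, 52, 61, 58, 60, 56, 62, 57, 62, 61, 64, 68, 63, 71, 67, 65, 70, 60, 63, 65, 61, 61, 61, 63, 58, 57, 61, 54, 64, 61, 58, 48, 56, 169, 172, 172, 168, 169, 171, 169]
130 [101, 102, 95, 100, 77, 61, 66, 64, 62, 64, 71, 88, 93, 98, 106, 111, 114, 115, 121, 12
[... 778 characters left out ...]
98, 96, 95]
225 [65, 60, 70, 70, 67, 67, 65, 72, 64, 63, 70, 63, 57, 68, 89, 92, 104, 108, 112, 116, 120, 124, 123, 127, 128, 128, 132, 131, 124, 127, 125, 121, 120, 112, 111, 103, 89, 70, 66, 61, 63, 93, 100, 100, 100, 100, 97]
240 [165, 175, 168, 169, 169, 177, 190, 189, 191, 188, 190, 199, 152, 79, 76, 93, 100, 107, 114, 116, 123, 118, 127, 126, 127, 131, 131, 130, 130, 131, 125, 125, 118, 118, 109, 96, 98, 164, 171, 172, 170, 170, 170, 169, 179, 188, 189]
260 [157, 171, 172, 172, 168, 167, 186, 190, 192, 188, 191, 191, 199, 139, 73, 86, 103, 107, 114, 116, 119, 124, 123, 126, 129, 132, 133, 130, 127, 129, 127, 124, 129, 117, 112, 105, 87, 166, 175, 171, 170, 171, 168, 171, 175, 189, 190]
```

View pics/w1c.png

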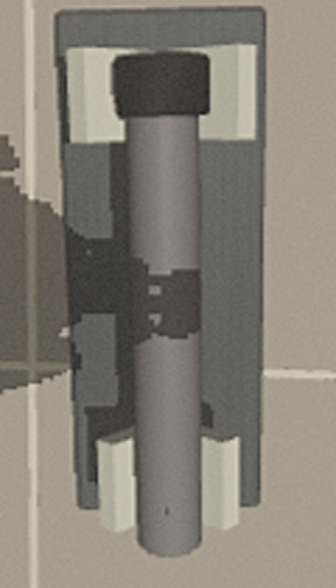

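```bash
python3 - <<'E'
from h import *
c=load("w1")
P=[atz(c,p,.06) for p in [(328.2,130),(328.3,150),(329.5,205),(329.6,240),(329.8,260)]]
for p in P: print(p)
P=np.array(P);k=np.polyfit(P[:,1],P[:,0],1);print(k,"yaw of +y dir",np.pi/2-np.arctan(k[0]))
print("knobstep",atz(c,(327,115.5),.078),"knobend",atz(c,(327,94),.07),"tip", atz(c,(329,272.5),.072),atz(c,(329,272.5),.06))
# stub: base corners z .01
for p in [(290,79.5),(364,78.5),(299,255),(362,255)]: print(atz(c,p,.01))
R=c["cam_to_world"];print(R[:3,3])
E
```

```text
[0.45848708 0.30259371 0.06      ]
[0.45929661 0.28137761 0.06      ]
[0.46272575 0.21920296 0.06      ]
[0.46430548 0.17636772 0.06      ]
[0.46542559 0.15064644 0.06      ]
[-0.04650861  0.4725608 ] yaw of +y dir 1.6172714493672768
knobstep [0.45671571 0.3174771  0.078     ] knobend [0.45605071 0.33838992 0.07      ] tip [0.46472978 0.14041591 0.072     ] [0.46502466 0.13404426 0.06      ]
[0.4119204  0.35698855 0.01      ]
[0.49889501 0.36085696 0.01      ]
[0.42435221 0.13263264 0.01      ]
[0.51047195 0.13537755 0.01      ]
[0.45655747 0.31700428 0.40457684]
```

Request:
{"name": "send_rows", "arguments": {
  "grip": [1,1,1,1],
  "linear": [
    [0.02,0.0,0.05],
    [0.039,0.0005,0.1],
    [0.039,0.0005,0.13],
    [0.039,0.0005,0.13]
  ],
  "twist": [-0.016,-0.016,-0.016,-0.016]
}}

```text
time_s: 3.2
position: [0.4584, 0.2857, 0.1287]
orientation: [-0.002, 0.692, 0.722, -0.003]
force: [-0.0, 0.8, 0.3]
grip_width: 0.0855
```

```bash
python3 - <<'E'
from h import *
s=read_state();print(s["time_s"],s["position"],s["orientation"],s["joint_pos"],s["force"])
c,im=snap("wrist","w2")
E
```

```text
3.2 [0.4584181  0.28569691 0.12867603] [-0.00175811  0.69180777  0.72207399 -0.00284065] [3.69054815e-01 1.04122888e-01 1.98788506e+00 8.91872841e-04
 1.05622101e+00 3.25806879e-01] [-0.03226146  0.80404018  0.30644955]
```

View pics/w2.png

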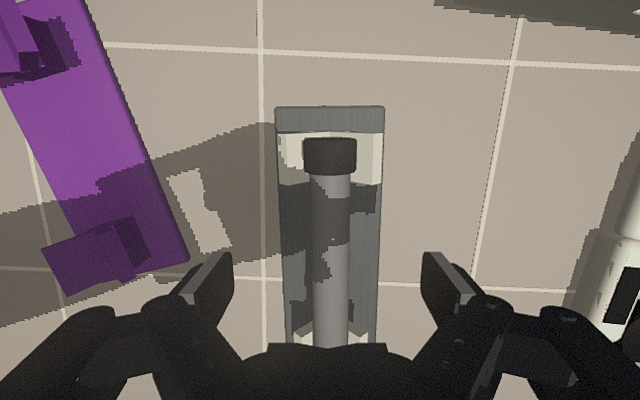

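```bash
python3 - <<'E'
from h import *
im=cv2.imread("pics/w2.png");g=cv2.cvtColor(im,cv2.COLOR_BGR2GRAY)
for r in (150,165,190,215,300,340): print(r,[int(v) for v in g[r,298:364]])
print([int(v) for v in g[130:190,331]])
g1=cv2.cvtColor(cv2.imread("pics/w1.png"),cv2.COLOR_BGR2GRAY)
print([int(v) for v in g1[86:126,327]])
a,b=load("w1"),load("w2")
print(tri((a,(327.2,115.5)),(b,(330.5,175))))
E
```

```text
150 [202, 202, 210, 160, 113, 70, 50, 56, 54, 59, 57, 59, 64, 57, 50, 55, 60, 56, 62, 55, 57, 64, 60, 59, 68, 62, 67, 64, 67, 62, 68, 67, 65, 66, 63, 61, 68, 66, 69, 64, 71, 66, 68, 66, 66, 67, 62, 64, 62, 68, 57, 56, 61, 63, 62, 64, 57, 48, 102, 180, 187, 182, 184, 182, 182, 183]
165 [202, 202, 199, 202, 213, 146, 48, 43, 52, 59, 53, 57, 55, 52, 60, 57, 58, 58, 60, 50, 59, 61, 59, 56, 62, 59, 60, 60, 63, 61, 60, 66, 61, 70, 60, 69, 56, 62, 59, 61, 66, 67, 55, 62, 54, 70, 57, 61, 60, 56, 54, 58, 58, 56, 56, 63, 51, 43, 139, 182, 184, 184, 182, 182, 181, 180]
190 [66, 69, 65, 61, 67, 63, 72, 65, 65, 66, 74, 60, 66, 73, 69, 74, 72, 78, 75, 79, 78, 82, 79, 81, 80, 76, 69, 120, 136, 134, 140, 139, 143, 143, 140, 141, 141, 136, 140, 132, 131, 130, 133, 132, 129, 125, 122, 118, 118, 112, 108, 97, 75, 66, 67, 68, 73, 75, 70, 68, 70, 78, 68, 72, 74, 68]
215 [56, 64, 60, 62, 64, 64, 57, 61, 62, 61, 62, 65, 62, 69, 70, 71, 71, 73, 72, 77, 76, 77, 80, 79, 82, 77, 77, 83, 76, 82, 82, 83, 82, 82, 79, 84, 75, 80, 78, 78, 81, 78, 81, 73, 75, 81, 71, 71, 78, 67, 64, 67, 107, 112, 110, 105, 108, 108,
[... 483 characters left out ...]
120, 124, 129, 131, 131, 130, 131, 135, 133, 131, 130, 129, 133, 132, 133, 131, 129, 125, 124, 123, 119, 116, 109, 100, 81, 175, 182, 180, 179, 179, 178, 180, 178, 179, 181, 179, 187, 199, 200, 200, 202]
[95, 115, 178, 183, 180, 187, 168, 93, 44, 56, 53, 61, 62, 67, 66, 67, 68, 65, 66, 66, 66, 62, 67, 64, 66, 65, 68, 68, 64, 70, 64, 67, 67, 65, 64, 70, 68, 62, 55, 61, 66, 59, 64, 55, 45, 81, 138, 147, 145, 145, 143, 140, 144, 143, 143, 141, 140, 142, 140, 138]
[106, 106, 106, 106, 108, 106, 111, 86, 62, 59, 65, 70, 66, 67, 68, 66, 65, 64, 64, 67, 64, 64, 68, 67, 66, 70, 65, 67, 64, 56, 100, 135, 138, 136, 137, 134, 133, 134, 135, 135]
(array([0.45739207, 0.31751553, 0.07813803]), [0.5, 0.5])
```

Request:
{"name": "send_rows", "arguments": {
  "grip": [1,1,1,1,-1,-1,-1,-1,-1],
  "linear": [
    [0.007,0.001,0.03],
    [0.0075,0.001,0.06],
    [0.0078,0.001,0.085],
    [0.0078,0.001,0.0887],
    [0.0078,0.001,0.0887],
    [0.0078,0.001,0.0887],
    [0.0078,0.001,0.0887],
    [0.0078,0.001,0.0887],
    [0.0078,0.001,0.0887]
  ],
  "twist": [-0.004,-0.004,-0.004,-0.004,-0.004,-0.004,-0.004,-0.004,-0.004],
  "force": 70
}}

```text
time_s: 4.38
position: [0.4597, 0.2946, 0.0439]
orientation: [-0.002, 0.69, 0.724, -0.002]
force: [-4.9, -1.1, 7.8]
grip_width: 0.0264
```

```bash
python3 - <<'E'
from h import *
s=read_state();print(s)
E
```

```text
{'time_s': 4.375, 'joint_pos': array([0.38329932, 0.24239224, 2.01109899, 0.00204612, 0.89233908,
       0.33507481]), 'joint_vel': array([ 2.60632047e-03, -9.62836276e-05,  1.27832587e-03,  5.57638075e-04,
       -2.69216912e-03, -1.20869966e-03]), 'tau': array([ -1.04450237, -29.59899187, -23.10487747,  -0.21086309,
        -1.19301427,  -0.04710607]), 'position': array([0.45965586, 0.29457601, 0.04388674]), 'orientation': array([-0.00159997,  0.69031708,  0.72350342, -0.00160055]), 'force': array([-4.92859194, -1.13490103,  7.83389915]), 'moment': array([-0.13773753,  0.71920772, -0.09381159]), 'grip_width': 0.026350102368208055}
```

Request:
{"name": "send_rows", "arguments": {
  "grip": [-1,-1,-1,-1,-1,-1,-1,-1,-1,-1,-1,-1,-1,-1,-1,-1,-1],
  "linear": [
    [0,0,-0.015],
    [0,0,-0.04],
    [0,0,-0.08],
    [0,0,-0.12],
    [0,0,-0.15],
    [-0.02,0.01,-0.156],
    [-0.06,0.025,-0.156],
    [-0.105,0.043,-0.156],
    [-0.15,0.062,-0.156],
    [-0.195,0.08,-0.156],
    [-0.24,0.099,-0.156],
    [-0.285,0.117,-0.156],
    [-0.33,0.136,-0.156],
    [-0.365,0.15,-0.156],
    [-0.382,0.157,-0.156],
    [-0.382,0.157,-0.156],
    [-0.382,0.157,-0.156]
  ],
  "twist": [0,0,0,0,0,0.01,0.02,0.03,0.04,0.055,0.055,0.055,0.055,0.055,0.055,0.055,0.055]
}}

```text
time_s: 6.5
position: [0.6346, -0.0782, 0.199]
orientation: [-0.002, 0.71, 0.705, -0.002]
force: [-0.1, 0.7, -1.8]
grip_width: 0.0261
```

```bash
python3 - <<'E'
from h import *
s=read_state();print(s["time_s"],s["position"],s["orientation"],s["force"],s["grip_width"])
c,im=snap("wrist","w3")
E
```

```text
6.5 [ 0.63456175 -0.07823064  0.19902176] [-0.00214423  0.7095832   0.70461647 -0.00164954] [-0.09503638  0.72066285 -1.80665289] 0.0260722597036699
```

View pics/w3.png

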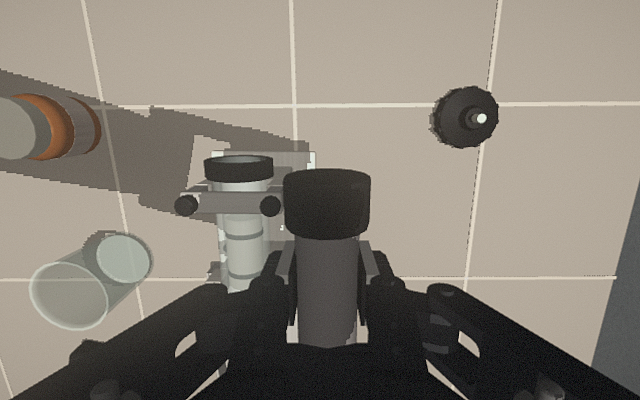

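Request:
{"name": "send_rows", "arguments": {
  "grip": [-1,-1,-1,-1,-1,-1],
  "linear": [
    [0,-0.03,0],
    [0,-0.075,0],
    [0,-0.12,0],
    [0,-0.14,0],
    [0,-0.14,0],
    [0,-0.14,0]
  ],
  "twist": [0,0,0,0,0,0]
}}

```text
time_s: 7.3
position: [0.4952, -0.0766, 0.2003]
orientation: [-0.001, 0.709, 0.705, -0.001]
force: [-0.7, 0.1, -2.2]
grip_width: 0.026
```

```bash
python3 - <<'E'
from h import *
s=read_state();print(s["time_s"],s["position"],s["orientation"],s["force"],s["grip_width"])
c,im=snap("wrist","w4")
a=cv2.imread("pics/w3.png")
o=np.hstack([cv2.resize(a[140:300,170:300],None,fx=3,fy=3,interpolation=cv2.INTER_CUBIC),cv2.resize(im[140:300,350:480],None,fx=3,fy=3,interpolation=cv2.INTER_CUBIC)])
cv2.imwrite("pics/w34.png",o)
E
```

```text
7.3 [ 0.49521736 -0.07664046  0.2002936 ] [-0.00140056  0.7090997   0.70510573 -0.00124999] [-0.69380546  0.12503761 -2.21161018] 0.026008518922417463
```

View pics/w4.png

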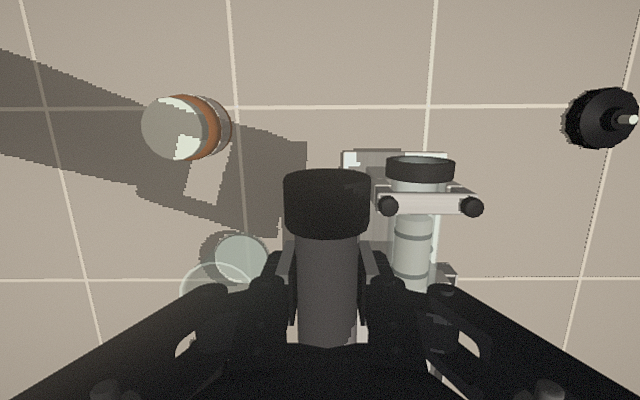

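View pics/w34.png

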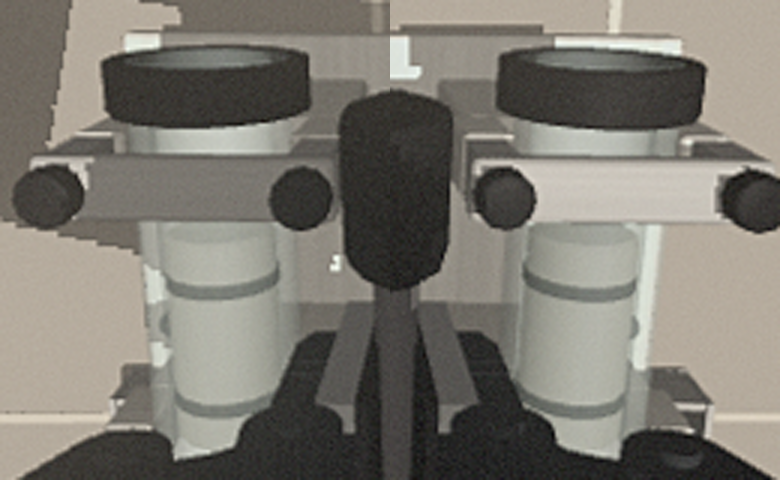

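```bash
python3 - <<'E'
from h import *
for f,cl in (("w3",(198,280)),("w4",(380,462))):
    g=cv2.cvtColor(cv2.imread(f"pics/{f}.png"),cv2.COLOR_BGR2GRAY).astype(int)
    print(f)
    for r in (162,166,170,174,176): print(r,cl[0],list(map(int,g[r,cl[0]:cl[0]+14])),'..',cl[1]-14,list(map(int,g[r,cl[1]-14:cl[1]])))
    for x in ((238,) if f=="w3" else (420,)): print("col",x,150,list(map(int,g[150:190,x])))
    for r in (185,195,205,215,225): print("knob",r,list(map(int,g[r,278:294])),list(map(int,g[r,362:378])))
    for r in (260,290,320): print("shaft",r,list(map(int,g[r,286:306])),list(map(int,g[r,350:368])))
    print("knobcol",160,list(map(int,g[160:180,327])),225,list(map(int,g[225:250,327])))
E
```

```text
w3
162 198 [172, 174, 172, 174, 182, 124, 54, 51, 54, 61, 52, 54, 52, 58] .. 266 [61, 54, 53, 53, 64, 53, 42, 141, 150, 147, 142, 142, 143, 145]
166 198 [172, 170, 171, 172, 177, 159, 90, 41, 54, 53, 53, 55, 56, 56] .. 266 [58, 55, 54, 49, 55, 52, 42, 92, 128, 132, 125, 125, 123, 126]
170 198 [171, 173, 172, 172, 172, 185, 117, 42, 58, 51, 52, 50, 53, 60] .. 266 [54, 49, 55, 48, 52, 56, 45, 85, 105, 112, 108, 112, 110, 105]
174 198 [172, 171, 171, 170, 173, 181, 144, 73, 48, 55, 49, 52, 50, 56] .. 266 [57, 53, 55, 57, 57, 49, 52, 63, 103, 111, 110, 107, 109, 110]
176 198 [170, 170, 173, 172, 173, 179, 137, 62, 49, 51, 59, 52, 52, 60] .. 266 [55, 51, 57, 41, 46, 46, 55, 98, 112, 110, 108, 109, 112, 108]
col 238 150 [104, 132, 147, 151, 139, 79, 93, 123, 125, 127, 124, 126, 109, 66, 49, 54, 60, 59, 58, 56, 61, 57, 55, 55, 56, 52, 57, 49, 51, 56, 48, 45, 66, 197, 203, 196, 195, 195, 197, 197]
knob 185 [142, 140, 140, 145, 126, 76, 45, 50, 53, 46, 54, 46, 43, 44, 49, 46] [65, 60, 60, 66, 59, 63, 60, 46, 90, 170, 178, 174, 172, 173, 174, 176]
knob 195 [120, 116, 112, 91, 78, 54, 46, 54, 3
[... 2920 characters left out ...]
t 260 [84, 80, 84, 87, 90, 64, 42, 38, 42, 36, 47, 61, 72, 68, 67, 69, 70, 74, 71, 77] [67, 74, 68, 66, 66, 69, 70, 55, 37, 28, 32, 38, 26, 86, 82, 86, 81, 86]
shaft 290 [25, 39, 35, 46, 43, 41, 45, 34, 28, 36, 38, 50, 70, 65, 67, 67, 64, 69, 72, 69] [68, 69, 67, 62, 62, 66, 60, 39, 30, 23, 28, 25, 46, 44, 34, 38, 33, 32]
shaft 320 [29, 26, 58, 59, 45, 35, 40, 30, 71, 166, 184, 107, 52, 66, 61, 65, 67, 63, 69, 66] [69, 67, 63, 64, 63, 72, 72, 185, 205, 154, 61, 24, 32, 30, 48, 64, 42, 29]
knobcol 160 [171, 170, 170, 171, 171, 171, 174, 186, 108, 35, 51, 50, 52, 50, 52, 45, 48, 51, 45, 51] 225 [40, 32, 29, 33, 37, 40, 30, 31, 35, 30, 34, 38, 35, 36, 18, 75, 77, 81, 77, 78, 79, 76, 75, 79, 76]
```

```bash
python3 - <<'E'
from h import *
for f,a in (("w3",218),("w4",386)):
    g=cv2.cvtColor(cv2.imread(f"pics/{f}.png"),cv2.COLOR_BGR2GRAY).astype(int)
    print(f)
    for r in (224,230,245,250,255,262,268): print(r,a,list(map(int,g[r,a:a+52])))
E
```

```text
w3
224 218 [154, 164, 165, 167, 163, 152, 154, 159, 164, 168, 170, 168, 171, 172, 176, 176, 176, 178, 179, 180, 177, 178, 178, 181, 182, 182, 179, 175, 177, 178, 175, 175, 173, 171, 170, 166, 163, 165, 162, 157, 155, 149, 143, 138, 156, 157, 154, 153, 147, 140, 139, 137]
230 218 [191, 212, 210, 206, 215, 174, 141, 158, 164, 169, 168, 169, 168, 174, 176, 175, 173, 181, 180, 177, 179, 178, 180, 179, 179, 181, 180, 178, 176, 178, 177, 175, 174, 171, 170, 169, 166, 165, 162, 162, 158, 157, 142, 115, 91, 133, 157, 155, 152, 147, 140, 138]
245 218 [134, 151, 162, 162, 167, 160, 133, 117, 150, 161, 166, 167, 170, 173, 174, 177, 178, 176, 178, 177, 177, 180, 178, 178, 177, 181, 180, 178, 178, 176, 176, 175, 175, 172, 173, 169, 168, 164, 164, 160, 157, 154, 150, 146, 139, 144, 141, 133, 132, 127, 119, 118]
250 218 [172, 161, 155, 162, 165, 149, 124, 121, 131, 158, 167, 165, 172, 169, 173, 173, 176, 178, 180, 179, 178, 179, 178, 182, 180, 180, 179, 181, 178, 178, 179, 176, 173, 169, 174, 168, 164, 166, 163, 164, 158, 153, 153, 143, 138, 141, 140, 136, 131, 127, 117, 111]
255 218 [170, 162, 184
[... 1940 characters left out ...]
162, 162, 167, 169, 169, 170, 172, 172, 172, 179, 178, 176, 180, 178, 177, 181, 181, 175, 179, 177, 176, 175, 173, 172, 169, 166, 174, 179, 208, 219, 220, 218, 216, 188, 172]
262 386 [37, 40, 38, 114, 127, 137, 131, 127, 129, 135, 141, 147, 149, 151, 155, 157, 163, 161, 163, 164, 168, 169, 172, 169, 174, 174, 174, 178, 177, 177, 178, 178, 177, 177, 178, 178, 175, 177, 176, 173, 172, 170, 163, 137, 134, 194, 223, 225, 224, 177, 141, 124]
268 386 [41, 40, 38, 42, 36, 60, 81, 93, 134, 144, 147, 148, 151, 154, 155, 157, 159, 162, 165, 168, 168, 171, 173, 170, 173, 176, 180, 176, 177, 176, 179, 179, 181, 176, 177, 177, 177, 174, 170, 173, 170, 169, 147, 134, 154, 154, 155, 154, 150, 145, 109, 84]
```

```bash
cat > fit.py <<'E'
from h import *
from scipy.optimize import least_squares
def dist(c,p,P,d):
    o,r=ray(c,p);n=np.cross(r,d);return np.dot(P-o,n)/np.linalg.norm(n)  # signed dist ray-axis
def fitaxis(obs,y0,x0,z0,yaw=None):
    # obs: (cam,pix,signed radius); axis through (x,y0,z) dir (cos,sin,0) pitch t
    def f(v):
        yw=v[2] if yaw is None else yaw
        t=v[3] if yaw is None else 0
        d=np.array([np.cos(yw)*np.cos(t),np.sin(yw)*np.cos(t),np.sin(t)])
        return [1000*(abs(dist(c,p,np.array([v[0],y0,v[1]]),d))-R) for c,p,R in obs]
    v0=[x0,z0]+([np.pi/2,0] if yaw is None else [])
    r=least_squares(f,v0);return r.x,np.round(r.fun,2)
E
python3 - <<'E'
from fit import *
a,b=load("w3"),load("w4")
obs=[]
for r,L,R in ((166,203.9,272.8),(170,204.1,272.8),(174,204.5,273.2)): obs+=[(a,(L,r),.026),(a,(R,r),.026)]
for r,L,R in ((166,385.2,454.4),(170,385.0,454.4),(174,384.7,453.6)): obs+=[(b,(L,r),.026),(b,(R,r),.026)]
print("collar",fitaxis(obs,-.05,.564,.1,yaw=1.56))
for c,nm,pos in ((a,"w3",(.63456,-.07823,.19902)),(b,"w4",(.49522,-.07664,.20029))):
    ob=[(c,(297.0-.3,290),.014),(c,(357.0,290),.014),(c,(298.1,320),.014),(c,(356.6,320),.014),(c,(296.3,260),.014),(c,(357.5,260),.014),
        (c,(283,185),.018),(c,(370.3,185),.018),(c,(284.1,215),.018),(c,(369.1,215),.018)]
    v,res=fitaxis(ob,pos[1],pos[0],.215);print("rod",nm,v,"rel x,z",v[0]-pos[0],v[1]-pos[2],"yaw,pitch",v[2],v[3],res)
    print(" knob step at top", atz(c,(327,239.5),v[1]+.018))
# inlet y: face top outer rim front: row where dark->bright ; rim top edges
for c,x,r in ((a,238,163),(b,420,163),(a,238,182.3),(b,420,182.6)): print(atz(c,(x,r),.126), atz(c,(x,r),.116))
for c,x,r in ((a,238,155),(b,420,156)): print("lower rim/bore bottom?",atz(c,(x,r),.126))
E
```

```text
collar (array([0.56534496, 0.10019884]), array([-0.37, -0.49, -0.23, -0.62, -0.23, -0.44, -0.41, -0.3 , -0.43,
        0.02, -0.37, -0.21]))
rod w3 [0.63358097 0.21191531 1.56897072 0.04985371] rel x,z -0.0009790283244835996 0.012895312251072544 yaw,pitch 1.568970720280327 0.04985371016368279 [ 0.11 -0.07  0.02  0.16 -0.25 -0.25 -0.04  0.06  0.13  0.06]
 knob step at top [ 0.63381107 -0.05637366  0.22991531]
rod w4 [0.49423981 0.21323746 1.57048671 0.04933405] rel x,z -0.0009801865882155814 0.01294745729161223 yaw,pitch 1.5704867061434016 0.0493340484611633 [ 0.11 -0.07  0.02  0.16 -0.25 -0.25 -0.04  0.06  0.13  0.06]
 knob step at top [ 0.49440841 -0.05475689  0.23123746]
[ 0.57194536 -0.04178612  0.126     ] [ 0.56904457 -0.04322381  0.116     ]
[ 0.55865485 -0.04100812  0.126     ] [ 0.56158903 -0.04247843  0.116     ]
[ 0.57083492 -0.05537104  0.126     ] [ 0.5678827  -0.05743791  0.116     ]
[ 0.55969103 -0.05486806  0.126     ] [ 0.56267292 -0.05697647  0.116     ]
lower rim/bore bottom? [ 0.57239498 -0.03628551  0.126     ]
lower rim/bore bottom? [ 0.55829314 -0.03616991  0.126     ]
```

Request:
{"name": "send_rows", "arguments": {
  "grip": [-1,-1,-1,-1,-1,-1,-1,-1,-1,-1,-1],
  "linear": [
    [0.02,0.008,0],
    [0.06,0.022,0],
    [0.105,0.036,0],
    [0.15,0.05,0],
    [0.19,0.064,0.01],
    [0.213,0.0716,0.04],
    [0.213,0.0716,0.07],
    [0.213,0.0716,0.095],
    [0.213,0.0716,0.105],
    [0.213,0.0716,0.105],
    [0.213,0.0716,0.105]
  ],
  "twist": [0.01,0.01,0.01,0.01,0.01,0.01,0.01,0.01,0.01,0.01,0.01]
}}

```text
time_s: 8.72
position: [0.569, 0.1359, 0.0964]
orientation: [-0.001, 0.713, 0.701, -0.0]
force: [0.3, 0.6, -2.0]
grip_width: 0.0258
```

```bash
python3 - <<'E'
from h import *
s=read_state();print(s["time_s"],s["position"],s["orientation"],s["force"],s["moment"],s["grip_width"])
c,im=snap("scene","s1")
c,it=snap("top","t1")
c,iw=snap("wrist","w5")
cv2.imwrite("pics/s1c.png",cv2.resize(im[90:260,240:430],None,fx=4,fy=3.5,interpolation=cv2.INTER_CUBIC)[:598])
cv2.imwrite("pics/t1c.png",cv2.resize(it[150:250,200:400],None,fx=4,fy=4,interpolation=cv2.INTER_CUBIC))
E
```

```text
8.725 [0.56903437 0.13586642 0.0963962 ] [-6.62893839e-04  7.12678312e-01  7.01490597e-01 -3.54904499e-04] [ 0.34292572  0.62946811 -2.01884763] [0.10080986 0.02829452 0.04381863] 0.025807892882243097
```

View pics/s1c.png

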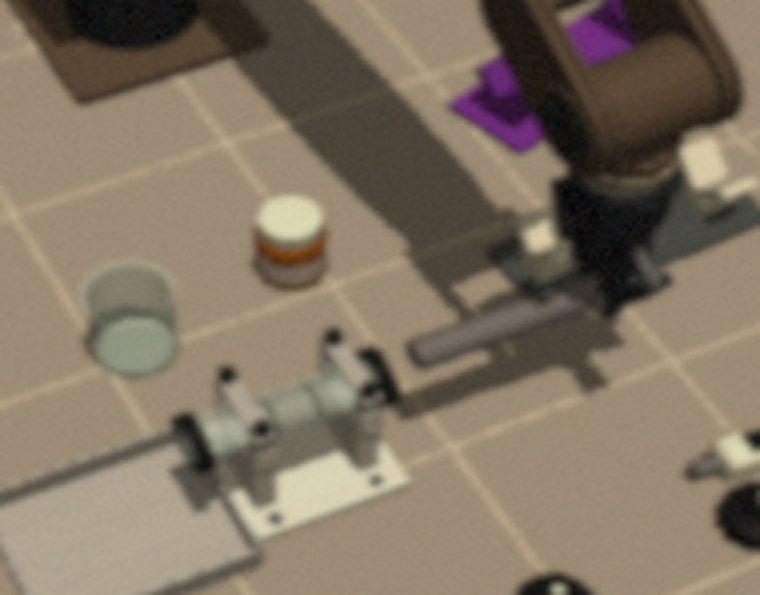

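View pics/t1c.png

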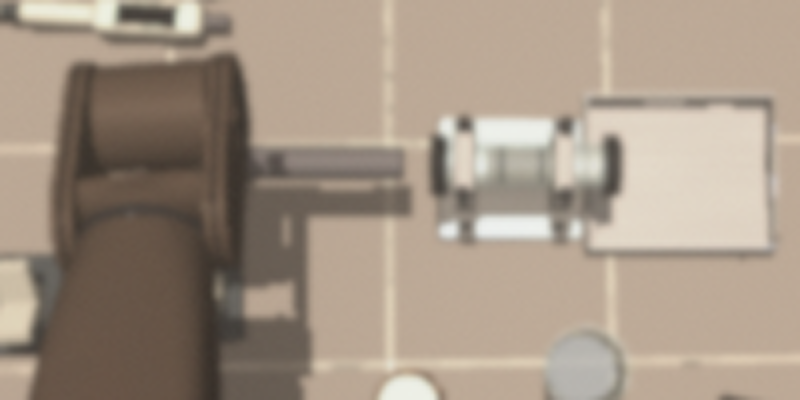

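View pics/w5.png

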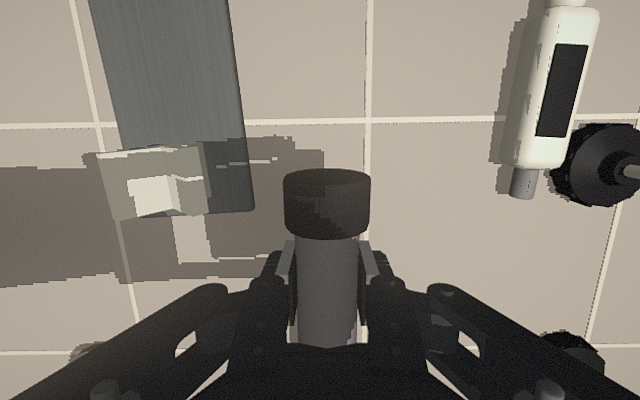

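```bash
python3 - <<'E'
from h import *
S,T=load("s1"),load("t1")
s=cv2.imread("pics/s1.png");t=cv2.imread("pics/t1.png")
def up(im,x0,x1,y0,y1,k):return cv2.resize(im[y0:y1,x0:x1],None,fx=k,fy=k,interpolation=cv2.INTER_CUBIC)
A=up(s,325,405,150,220,8);B=up(t,255,365,175,205,7)
def dr(img,c,X,x0,y0,k,col):
    u,v=proj(c,X);cv2.circle(img,(int((u-x0+.5)*k),int((v-y0+.5)*k)),2,col,-1)
TC=np.array([.5690,.1359,.0964])
def axis(pitch,dz,yy): return np.array([TC[0]-.001+(yy-TC[1])*.006,yy,TC[2]+dz+(yy-TC[1])*np.tan(pitch)])
for pitch,dz,col in ((0,.015,(0,0,255)),(.05,.0129,(0,255,0))):
  for yy in np.linspace(-.020,.09,12):
    dr(A,S,axis(pitch,dz,yy),325,150,8,col);dr(B,T,axis(pitch,dz,yy),255,175,7,col)
  for q in np.linspace(0,6.28,24):   # tip face outline
    X=axis(pitch,dz,-.020)+np.array([.014*np.cos(q),0,.014*np.sin(q)]);dr(A,S,X,325,150,8,col)
for q in np.linspace(0,6.28,30):
  for R in (.016,.026):
    X=np.array([.5654+.026*0+R*np.cos(q),-.0415,.1002+R*np.sin(q)]);dr(A,S,X,325,150,8,(255,0,0));dr(B,T,X,255,175,7,(255,0,0))
cv2.imwrite("pics/A.png",A);cv2.imwrite("pics/B.png",B)
E
```

```text
(no output)
```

View pics/A.png

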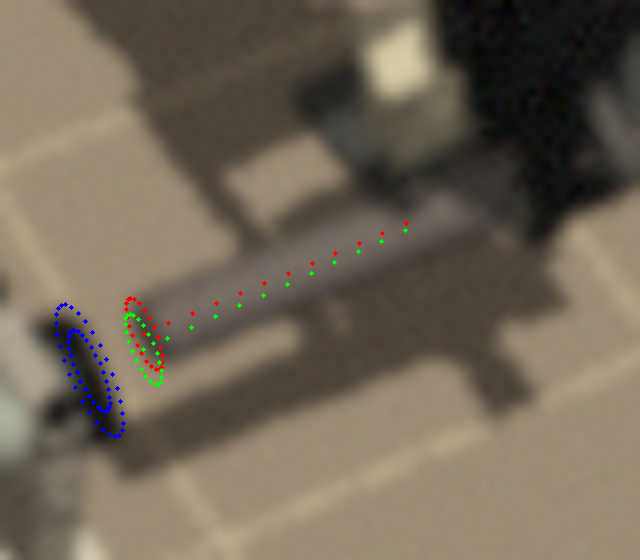

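View pics/B.png

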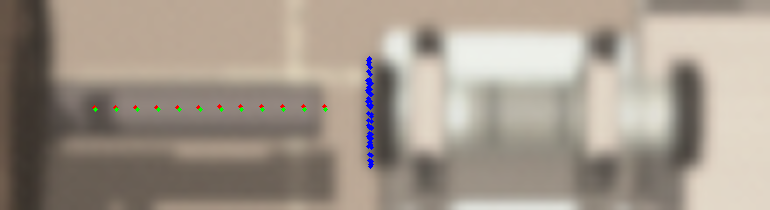

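Request:
{"name": "send_rows", "arguments": {
  "grip": [-1,-1,-1,-1,-1,-1],
  "linear": [
    [0,-0.001,0.006],
    [0,-0.001,0.0118],
    [-0.008,-0.001,0.0118],
    [-0.016,-0.001,0.0118],
    [-0.019,-0.001,0.0118],
    [-0.019,-0.001,0.0118]
  ],
  "twist": [0,0,0,0,0,0]
}}

```text
time_s: 9.62
position: [0.5676, 0.1164, 0.0848]
orientation: [-0.001, 0.713, 0.701, -0.0]
force: [0.3, 0.3, -1.7]
grip_width: 0.0263
```

```bash
python3 - <<'E'
from h import *
s=read_state();print(s["time_s"],s["position"],s["orientation"],s["force"],s["moment"])
E
```

```text
9.625 [0.56757748 0.11639771 0.08476874] [-5.97537569e-04  7.12967705e-01  7.01196575e-01 -2.39681754e-04] [ 0.28716545  0.29475713 -1.73196937] [0.12622025 0.03773446 0.05775305]
```

Request:
{"name": "send_rows", "arguments": {
  "grip": [-1,-1,-1],
  "linear": [
    [-0.002,0,0],
    [-0.004,0,0],
    [-0.004,0,0]
  ],
  "twist": [0,0,0]
}}

```text
time_s: 10.0
position: [0.5675, 0.1123, 0.0848]
orientation: [-0.001, 0.713, 0.701, -0.0]
force: [0.4, -0.1, -1.9]
grip_width: 0.0261
```

```bash
python3 - <<'E'
from h import *
s=read_state();print(s["time_s"],s["position"],s["force"],s["moment"])
E
```

```text
10.0 [0.56751772 0.11232619 0.08478844] [ 0.39096247 -0.05599239 -1.89558017] [ 0.12662128  0.01016156 -0.00418069]
```

Request:
{"name": "send_rows", "arguments": {
  "grip": [-1,-1,-1],
  "linear": [
    [-0.002,0,0],
    [-0.003,0,0],
    [-0.003,0,0]
  ],
  "twist": [0,0,0]
}}

```text
time_s: 10.38
position: [0.5675, 0.1093, 0.0848]
orientation: [-0.001, 0.713, 0.701, -0.0]
force: [0.2, 0.3, -2.3]
grip_width: 0.0261
```

```bash
python3 - <<'E'
from h import *
s=read_state();print(s["time_s"],s["position"],s["force"],s["moment"])
E
```

```text
10.375 [0.5674502  0.10926271 0.08475374] [ 0.21881705  0.34582201 -2.27879354] [ 0.13327234 -0.00082518 -0.0256065 ]
```

Request:
{"name": "send_rows", "arguments": {
  "grip": [-1,-1,-1],
  "linear": [
    [-0.002,0,0],
    [-0.004,0,0],
    [-0.004,0,0]
  ],
  "twist": [0,0,0]
}}

```text
time_s: 10.75
position: [0.5674, 0.1051, 0.0848]
orientation: [-0.001, 0.713, 0.701, -0.0]
force: [-0.3, -0.1, -1.9]
grip_width: 0.0262
```

Request:
{"name": "send_rows", "arguments": {
  "grip": [-1,-1,-1],
  "linear": [
    [-0.002,0,0],
    [-0.004,0,0],
    [-0.004,0,0]
  ],
  "twist": [0,0,0]
}}

```text
time_s: 11.12
position: [0.5673, 0.1009, 0.0848]
orientation: [-0.001, 0.713, 0.701, -0.0]
force: [-0.3, -0.1, -1.1]
grip_width: 0.026
```

```bash
python3 - <<'E'
from h import *
s=read_state();print(s["time_s"],s["position"],s["force"],s["moment"])
c,im=snap("scene","s2")
c,it=snap("top","t2")
A=cv2.resize(im[150:235,280:400],None,fx=6,fy=6,interpolation=cv2.INTER_CUBIC)
B=cv2.resize(it[175:215,255:375],None,fx=6,fy=6,interpolation=cv2.INTER_CUBIC)
cv2.imwrite("pics/A2.png",A);cv2.imwrite("pics/B2.png",B)
E
```

```text
11.125 [0.56734537 0.10093154 0.08476325] [-0.25100246 -0.06290704 -1.08313332] [ 0.10857552 -0.0538301  -0.02021833]
```

View pics/A2.png

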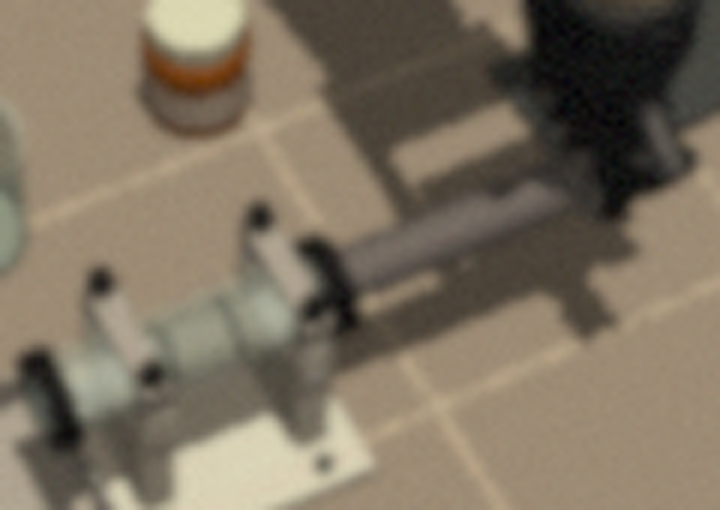

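View pics/B2.png

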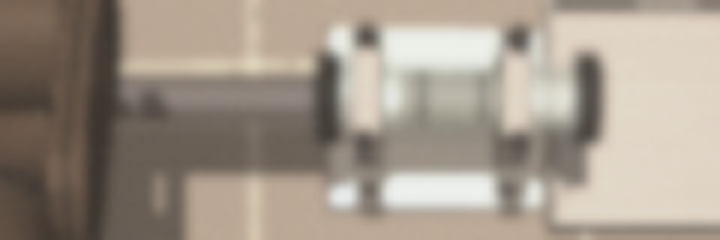

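Request:
{"name": "send_rows", "arguments": {
  "grip": [-1,-1,-1,-1,-1,-1],
  "linear": [
    [-0.004,0,0],
    [-0.009,0,0],
    [-0.014,0,0],
    [-0.018,0,0],
    [-0.02,0,0],
    [-0.02,0,0]
  ],
  "twist": [0,0,0,0,0,0]
}}

```text
time_s: 11.98
position: [0.567, 0.0809, 0.0848]
orientation: [-0.001, 0.713, 0.701, -0.0]
force: [0.7, 0.6, -1.7]
grip_width: 0.0259
```

```bash
python3 - <<'E'
from h import *
s=read_state();print(s["time_s"],s["position"],s["force"],s["moment"],s["orientation"])
print(atz(load("w3"),(240,214.5),.115),atz(load("w4"),(415,214.5),.115))
E
```

```text
11.975 [0.56698372 0.08090056 0.08476843] [ 0.74735427  0.64696405 -1.65897602] [ 0.07245364 -0.00431828 -0.01735829] [-6.47965017e-04  7.13261007e-01  7.00898187e-01 -2.16112131e-04]
[ 0.56707201 -0.08256729  0.115     ] [ 0.56101865 -0.08196428  0.115     ]
```

Request:
{"name": "send_rows", "arguments": {
  "grip": [-1,-1,-1,-1,-1,-1],
  "linear": [
    [-0.003,0,0],
    [-0.006,0,0],
    [-0.01,0,0],
    [-0.014,0,0],
    [-0.018,0,0],
    [-0.02,0,0]
  ],
  "twist": [0,0,0,0,0,0]
}}

```text
time_s: 12.72
position: [0.5666, 0.0642, 0.0849]
orientation: [-0.003, 0.714, 0.7, 0.003]
force: [0.4, 12.0, -1.6]
grip_width: 0.0258
```

```bash
python3 - <<'E'
from h import *
s=read_state();print(s["time_s"],s["position"],s["force"],s["moment"],s["orientation"])
E
```

```text
12.725 [0.56664646 0.06420463 0.08494449] [ 0.37872641 12.0181559  -1.61602206] [ 1.9789311  -0.08340943  0.07855904] [-0.00310937  0.71390817  0.70022736  0.00266552]
```

Request:
{"name": "send_rows", "arguments": {
  "grip": [-1,-1,-1,-1,-1,-1,-1,-1,-1,-1,-1,-1,-1,-1,-1,-1],
  "linear": [
    [-0.005,0,0],
    [-0.01,0,0],
    [-0.016,0,0],
    [-0.022,0.0002,0],
    [-0.028,0.0002,-0.0002],
    [-0.034,0.0003,-0.0002],
    [-0.04,0.0003,-0.0003],
    [-0.046,0.0004,-0.0003],
    [-0.052,0.0004,-0.0004],
    [-0.058,0.0005,-0.0004],
    [-0.064,0.0005,-0.0005],
    [-0.07,0.0006,-0.0005],
    [-0.075,0.0006,-0.0006],
    [-0.079,0.0007,-0.0006],
    [-0.08,0.0007,-0.0006],
    [-0.08,0.0007,-0.0006]
  ],
  "twist": [-0.002,-0.002,-0.002,-0.002,-0.002,-0.002,-0.002,-0.002,-0.002,-0.002,-0.002,-0.002,-0.002,-0.002,-0.002,-0.002]
}}

```text
time_s: 14.72
position: [0.5658, -0.0122, 0.085]
orientation: [-0.006, 0.714, 0.7, 0.005]
force: [1.1, 12.7, -0.2]
grip_width: 0.0261
```

```bash
python3 - <<'E'
from h import *
s=read_state();print(s["time_s"],s["position"],s["force"],s["moment"],s["orientation"],s["grip_width"])
c,im=snap("scene","s3");c,iw=snap("wrist","w6")
c,it=snap("top","t3")
A=cv2.resize(im[150:255,240:370],None,fx=5.5,fy=5.5,interpolation=cv2.INTER_CUBIC)
B=cv2.resize(it[165:225,260:400],None,fx=5,fy=5,interpolation=cv2.INTER_CUBIC)
cv2.imwrite("pics/A3.png",A);cv2.imwrite("pics/B3.png",B)
E
```

```text
14.725 [ 0.56583265 -0.01222357  0.08496197] [ 1.09896887 12.70909679 -0.20508174] [ 1.76347032 -0.16637754  0.01853906] [-0.00561496  0.71374888  0.70035881  0.00534278] 0.026070522595949667
```

View pics/A3.png

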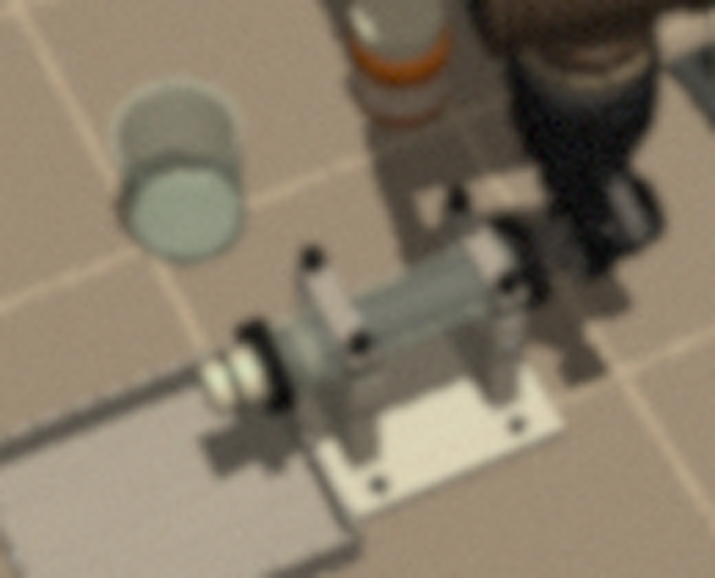

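View pics/w6.png

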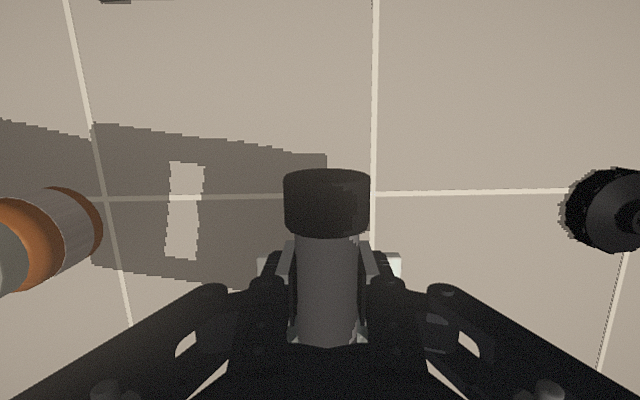

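View pics/B3.png

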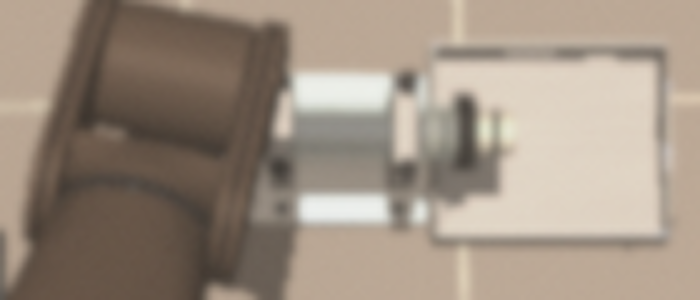

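Request:
{"name": "send_rows", "arguments": {
  "grip": [0.6,0.6,0.6,0.6],
  "linear": [
    [0,0,0],
    [0,0,0],
    [0,0,0],
    [0,0,0]
  ],
  "twist": [0,0,0,0],
  "force": 50
}}

```text
time_s: 15.38
position: [0.5659, -0.0127, 0.0851]
orientation: [-0.005, 0.714, 0.7, 0.005]
force: [0.3, -0.2, 0.0]
grip_width: 0.0683
```

```bash
python3 - <<'E'
from h import *
s=read_state();print(s["time_s"],s["position"],s["force"],s["moment"],s["orientation"],s["grip_width"])
c,iw=snap("wrist","w7")
g=cv2.cvtColor(iw,cv2.COLOR_BGR2GRAY)
print(list(map(int,g[225:255,327])),list(map(int,g[150:190,327])))
c,im=snap("scene","s4")
A=cv2.resize(im[150:255,240:370],None,fx=5.5,fy=5.5,interpolation=cv2.INTER_CUBIC)
cv2.imwrite("pics/A4.png",A)
E
```

```text
15.375 [ 0.5659488  -0.01268365  0.0851153 ] [ 0.30737595 -0.22629397  0.01672641] [-0.04295968  0.01422478 -0.04995497] [-0.00535787  0.71386098  0.70024701  0.00528276] 0.06831100190002287
[40, 45, 44, 43, 48, 32, 42, 40, 76, 81, 78, 82, 77, 78, 83, 77, 80, 77, 79, 74, 79, 80, 76, 78, 85, 77, 81, 79, 77, 77] [168, 173, 163, 161, 165, 122, 98, 103, 105, 104, 105, 105, 103, 105, 113, 65, 47, 52, 50, 51, 47, 51, 47, 50, 48, 54, 40, 50, 46, 57, 59, 62, 58, 56, 44, 49, 43, 46, 48, 48]
```

View pics/w7.png

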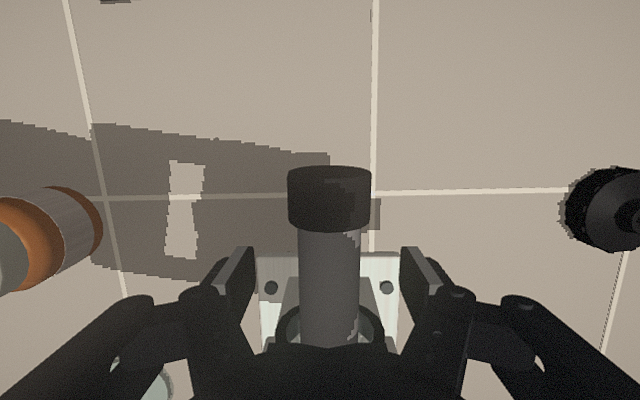

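```bash
python3 - <<'E'
from fit import *
c=load("w7")
g=cv2.cvtColor(cv2.imread("pics/w7.png"),cv2.COLOR_BGR2GRAY).astype(int)
for r in (180,200,220,270,300):print(r,list(map(int,g[r,282:306])),list(map(int,g[r,352:376])))
for z in (.112,.114,.116): print(z,atz(c,(329,232.5),z))
E
```

```text
180 [98, 102, 102, 102, 90, 54, 41, 44, 44, 45, 49, 49, 46, 45, 53, 46, 42, 46, 42, 44, 49, 45, 42, 49] [61, 62, 61, 63, 62, 59, 57, 62, 51, 60, 55, 58, 61, 63, 61, 63, 59, 51, 41, 165, 210, 214, 215, 188]
200 [94, 98, 99, 103, 104, 73, 37, 38, 27, 35, 37, 39, 37, 38, 43, 27, 37, 37, 35, 39, 41, 37, 37, 37] [48, 48, 52, 57, 56, 52, 56, 60, 62, 56, 59, 58, 52, 52, 52, 54, 52, 48, 72, 125, 131, 127, 127, 110]
220 [99, 100, 96, 97, 102, 104, 74, 37, 39, 35, 42, 36, 33, 43, 30, 34, 39, 28, 35, 33, 41, 39, 42, 40] [54, 50, 54, 53, 54, 42, 54, 51, 50, 50, 52, 58, 51, 55, 52, 51, 47, 89, 128, 128, 128, 129, 117, 107]
270 [138, 132, 136, 140, 140, 136, 137, 136, 135, 137, 140, 137, 137, 142, 142, 146, 102, 63, 61, 70, 70, 65, 71, 74] [71, 77, 75, 72, 70, 70, 64, 80, 221, 225, 219, 217, 217, 218, 220, 218, 219, 218, 218, 220, 221, 220, 220, 218]
300 [122, 107, 105, 102, 103, 101, 101, 101, 102, 105, 101, 99, 102, 102, 106, 106, 104, 77, 59, 66, 72, 71, 77, 67] [78, 69, 74, 74, 70, 72, 61, 101, 112, 108, 106, 110, 108, 102, 108, 108, 106, 103, 106, 109, 107, 107, 99, 162]
0.112 [0.56612224 0.00998919 0.112     ]
0.114 [0.56612066 0.01072047 0.114     ]
0.116 [0.56611908 0.01145175 0.116     ]
```

View pics/A4.png

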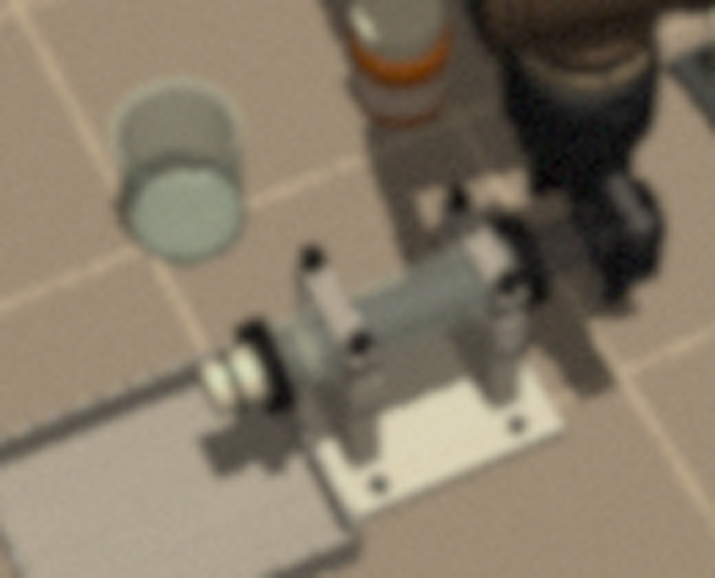

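Request:
{"name": "send_rows", "arguments": {
  "grip": [0.6,0.6,0.6,0.6,-1,-1,-1,-1],
  "linear": [
    [0.012,0,0.002],
    [0.028,0,0.0046],
    [0.0355,0,0.0046],
    [0.0355,0,0.0046],
    [0.0355,0,0.0046],
    [0.0355,0,0.0046],
    [0.0355,0,0.0046],
    [0.0355,0,0.0046]
  ],
  "twist": [0,0,0,0,0,0,0,0],
  "force": 50
}}

```text
time_s: 16.48
position: [0.5668, 0.0228, 0.0812]
orientation: [-0.005, 0.714, 0.7, 0.005]
force: [-0.3, -0.2, 0.0]
grip_width: 0.0344
```

```bash
python3 - <<'E'
from h import *
s=read_state();print(s["time_s"],s["position"],s["force"],s["moment"],s["orientation"],s["grip_width"])
E
```

```text
16.475 [0.5667566  0.02275343 0.08116788] [-0.2942037  -0.16829202  0.04390156] [-0.00320586 -0.0455239  -0.00010768] [-0.0052406   0.71393808  0.70016847  0.00539145] 0.034381332556304316
```

Request:
{"name": "send_rows", "arguments": {
  "grip": [-1,-1,-1,-1,-1,-1,-1,-1,-1,-1,-1],
  "linear": [
    [-0.003,0,-0.001],
    [-0.007,0,-0.002],
    [-0.012,0,-0.003],
    [-0.017,0,-0.004],
    [-0.022,0,-0.004],
    [-0.027,0,-0.004],
    [-0.031,0.0003,-0.004],
    [-0.035,0.0003,-0.004],
    [-0.038,0.0003,-0.004],
    [-0.04,0.0003,-0.004],
    [-0.04,0.0003,-0.004]
  ],
  "twist": [0,0,0,0,0,0,0,0,0,0,0]
}}

```text
time_s: 17.85
position: [0.566, -0.0177, 0.0844]
orientation: [-0.005, 0.714, 0.7, 0.005]
force: [-0.4, -0.8, -2.0]
grip_width: 0.0344
```

```bash
python3 - <<'E'
from h import *
s=read_state();print(s["time_s"],s["position"],s["force"],s["moment"],s["orientation"],s["grip_width"])
c,im=snap("scene","s5")
c,it=snap("top","t5");c,iw=snap("wrist","w8")
A=cv2.resize(im[150:255,240:370],None,fx=5.5,fy=5.5,interpolation=cv2.INTER_CUBIC)
cv2.imwrite("pics/A5.png",A)
E
```

```text
17.85 [ 0.56604298 -0.01773211  0.08435343] [-0.35451694 -0.79417697 -1.96089891] [ 0.13655755 -0.02207456 -0.02567442] [-0.00544721  0.71420553  0.69989561  0.00518794] 0.03439111362488771
```

View pics/A5.png

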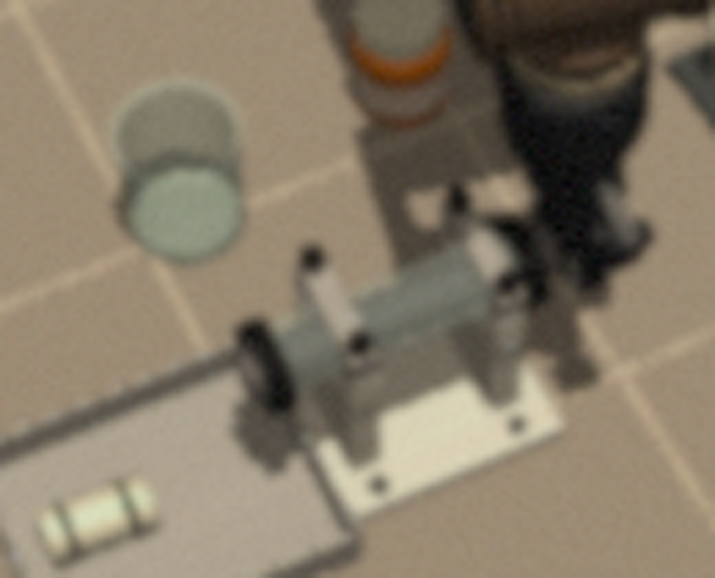

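Request:
{"name": "send_rows", "arguments": {
  "grip": [-1,-1,-1,-1,-1,-1,-1,-1,0.6,0.6,0.6,0.6],
  "linear": [
    [0.003,0,0],
    [0.009,0,0],
    [0.017,0,0],
    [0.025,0,0.0003],
    [0.033,0,0.0005],
    [0.039,-0.0003,0.0006],
    [0.041,-0.0003,0.0006],
    [0.041,-0.0003,0.0006],
    [0.041,-0.0003,0.0006],
    [0.041,-0.0003,0.0006],
    [0.041,-0.0003,0.0006],
    [0.041,-0.0003,0.0006]
  ],
  "twist": [0,0,0,0,0,0,0,0,0,0,0,0]
}}

```text
time_s: 19.5
position: [0.5668, 0.0235, 0.0846]
orientation: [-0.005, 0.714, 0.7, 0.005]
force: [-0.0, 0.0, 0.4]
grip_width: 0.0682
```

```bash
python3 - <<'E'
from h import *
s=read_state();print(s["time_s"],s["position"],s["force"],s["moment"],s["orientation"],s["grip_width"])
c,iw=snap("wrist","w9")
g=cv2.cvtColor(iw,cv2.COLOR_BGR2GRAY)
print(list(map(int,g[225:345,329])))
E
```

```text
19.5 [0.56675591 0.02346115 0.08462318] [-0.02998562  0.02198533  0.4333796 ] [ 0.02398315  0.01175675 -0.0280347 ] [-0.0052411   0.71408414  0.70001987  0.00534384] 0.06819313894291755
[98, 97, 97, 100, 98, 95, 101, 100, 99, 99, 87, 44, 40, 42, 49, 40, 31, 46, 49, 40, 39, 37, 41, 44, 37, 38, 32, 41, 41, 38, 48, 31, 38, 38, 43, 40, 28, 36, 35, 42, 36, 41, 38, 46, 41, 33, 44, 33, 37, 38, 40, 41, 35, 34, 42, 51, 39, 39, 36, 39, 46, 36, 42, 43, 29, 39, 38, 40, 37, 43, 44, 38, 36, 38, 36, 43, 38, 48, 38, 42, 38, 41, 35, 39, 39, 34, 39, 33, 48, 81, 81, 82, 81, 76, 73, 80, 80, 77, 73, 78, 78, 72, 73, 74, 76, 78, 76, 72, 80, 74, 76, 79, 75, 75, 72, 74, 78, 72, 75, 69]
```

View pics/w9.png

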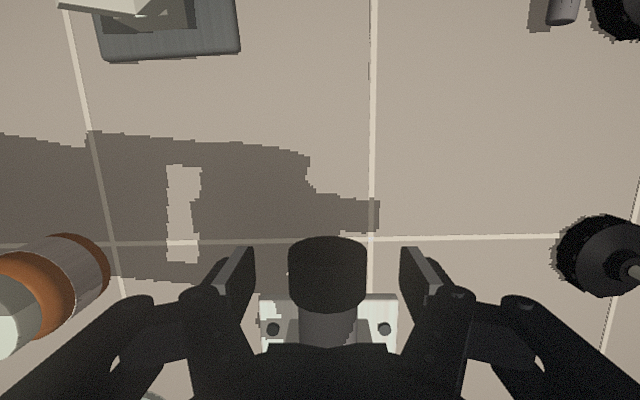

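Request:
{"name": "send_rows", "arguments": {
  "grip": [0.6,0.6,0.6,0.6,-1,-1,-1,-1,-1,-1],
  "linear": [
    [-0.012,0,0.002],
    [-0.028,0,0.002],
    [-0.0363,0,0.002],
    [-0.0363,0,0.002],
    [-0.0363,0,0.002],
    [-0.0363,0,0.002],
    [-0.0363,0,0.002],
    [-0.0363,0,0.002],
    [-0.0363,0,0.0005],
    [-0.0363,0,-0.0008]
  ],
  "twist": [0,0,0,0,0,0,0,0,0,0],
  "force": 25
}}

```text
time_s: 20.8
position: [0.5657, -0.0127, 0.0844]
orientation: [-0.006, 0.714, 0.7, 0.005]
force: [0.5, 0.0, -1.0]
grip_width: 0.0276
```

Request:
{"name": "send_rows", "arguments": {
  "grip": [-1,-1,-1],
  "linear": [
    [0,0,0],
    [0,0,0],
    [0,0,0]
  ],
  "twist": [0,0,0],
  "force": 80
}}

```text
time_s: 21.18
position: [0.5657, -0.0126, 0.0843]
orientation: [-0.006, 0.714, 0.7, 0.005]
force: [0.6, 0.0, -1.6]
grip_width: 0.0256
```

```bash
python3 - <<'E'
from h import *
s=read_state();print(s["time_s"],s["position"],s["force"],s["moment"],s["orientation"],s["grip_width"])
c,iw=snap("wrist","w10")
g=cv2.cvtColor(iw,cv2.COLOR_BGR2GRAY)
print(list(map(int,g[220:250,329])))
for r in (185,215,260,290,320):print(r,list(map(int,g[r,280:306])),list(map(int,g[r,350:376])))
E
```

```text
21.175 [ 0.56565974 -0.01264168  0.08433468] [ 0.59458426  0.00797125 -1.64311544] [ 0.06577899 -0.12240304  0.10297297] [-0.00564367  0.71399036  0.70011359  0.00518476] 0.025626520417058696
[38, 37, 37, 35, 44, 39, 33, 42, 40, 37, 45, 29, 31, 65, 78, 77, 75, 74, 72, 82, 73, 78, 83, 78, 77, 80, 80, 76, 75, 82]
185 [102, 106, 80, 49, 32, 46, 40, 47, 43, 41, 44, 46, 47, 43, 45, 47, 50, 46, 45, 42, 44, 43, 52, 50, 44, 43] [58, 64, 60, 61, 57, 53, 63, 61, 58, 59, 59, 62, 60, 55, 51, 57, 64, 60, 38, 163, 203, 212, 213, 211, 214, 207]
215 [96, 100, 104, 106, 62, 33, 35, 34, 34, 34, 38, 36, 38, 37, 33, 36, 36, 36, 40, 38, 32, 34, 27, 30, 37, 36] [47, 53, 60, 52, 58, 53, 53, 59, 52, 52, 52, 49, 59, 49, 56, 54, 52, 41, 98, 96, 110, 207, 215, 212, 214, 191]
260 [81, 85, 79, 79, 82, 79, 82, 80, 79, 79, 87, 58, 35, 26, 32, 22, 38, 56, 68, 62, 69, 71, 67, 70, 67, 72] [74, 70, 71, 70, 72, 72, 67, 57, 42, 38, 43, 28, 54, 87, 90, 83, 88, 89, 83, 91, 85, 85, 87, 90, 92, 69]
290 [34, 30, 32, 36, 25, 30, 28, 26, 22, 36, 38, 36, 35, 33, 30, 28, 26, 33, 59, 62, 68, 58, 68, 68, 71, 73] [63, 70, 68, 65, 70, 68, 51, 34, 28, 34, 36, 29, 41, 36, 38, 44, 30, 32, 38, 37, 25, 45, 43, 44, 39, 45]
320 [35, 23, 36, 23, 25, 26, 24, 26, 32, 96, 60, 20, 37, 24, 25, 51, 47, 56, 56, 63, 62, 57, 64, 71, 69, 64] [66, 68, 69, 66, 65, 55, 87, 76, 79, 46, 20, 35, 29, 31, 94, 65, 32, 30, 27, 30, 32, 34, 31, 31, 25, 30]
```

View pics/w10.png

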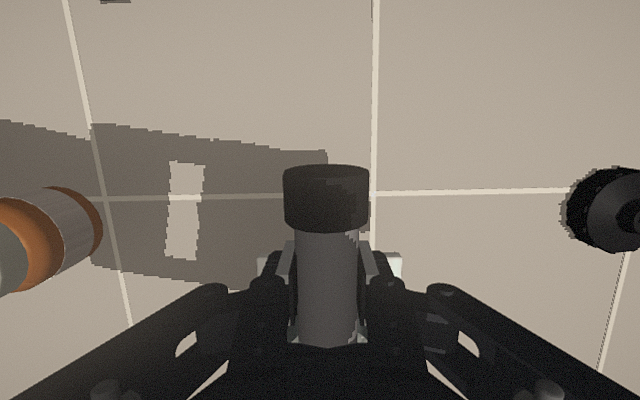

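Request:
{"name": "send_rows", "arguments": {
  "grip": [-1,-1,-1,-1,-1],
  "linear": [
    [0.005,0,0],
    [0.014,0,0.0001],
    [0.025,-0.0002,0.0003],
    [0.035,-0.0003,0.0005],
    [0.04,-0.0003,0.0006]
  ],
  "twist": [0,0,0,0,0]
}}

```text
time_s: 21.85
position: [0.5657, 0.0285, 0.0841]
orientation: [-0.006, 0.714, 0.7, 0.005]
force: [-0.5, 1.1, -2.1]
grip_width: 0.0255
```

```bash
python3 - <<'E'
from h import *
s=read_state();print(s["time_s"],s["position"],s["force"],s["moment"],s["orientation"],s["grip_width"])
E
```

```text
21.85 [0.56573106 0.02847286 0.08414152] [-0.50021005  1.09877922 -2.09163876] [0.0584948  0.01749877 0.03826599] [-0.00612034  0.71377325  0.70033246  0.00497373] 0.025525372148622945
```

Request:
{"name": "send_rows", "arguments": {
  "grip": [-1,-1,-1,-1,-1,-1,-1,-1,-1,-1],
  "linear": [
    [0.01,-0.0001,0],
    [0.022,-0.0002,0.0002],
    [0.035,-0.0003,0.0003],
    [0.048,-0.0004,0.0005],
    [0.061,-0.0005,0.0007],
    [0.074,-0.0006,0.0009],
    [0.087,-0.0007,0.001],
    [0.1,-0.0008,0.0012],
    [0.11,-0.0009,0.0013],
    [0.11,-0.0009,0.0013]
  ],
  "twist": [0,0,0,0,0,0,0,0,0,0]
}}

```text
time_s: 23.1
position: [0.5669, 0.1392, 0.0846]
orientation: [-0.006, 0.713, 0.701, 0.005]
force: [0.1, -0.6, -2.9]
grip_width: 0.0257
```

```bash
python3 - <<'E'
from h import *
s=read_state();print(s["time_s"],s["position"],s["force"],s["moment"],s["orientation"],s["grip_width"])
c,im=snap("scene","s6");c,it=snap("top","t6")
A=cv2.resize(im[110:255,250:420],None,fx=4,fy=4,interpolation=cv2.INTER_CUBIC)
cv2.imwrite("pics/A6.png",A)
cv2.imwrite("pics/B6.png",cv2.resize(it[165:225,215:395],None,fx=4.4,fy=4.4,interpolation=cv2.INTER_CUBIC))
E
```

```text
23.1 [0.56690059 0.13919272 0.08455867] [ 0.09243611 -0.60436885 -2.88715821] [ 0.05095448 -0.00739295 -0.01779596] [-0.00608061  0.71338348  0.70072996  0.0049557 ] 0.025701440793911276
```

View pics/A6.png

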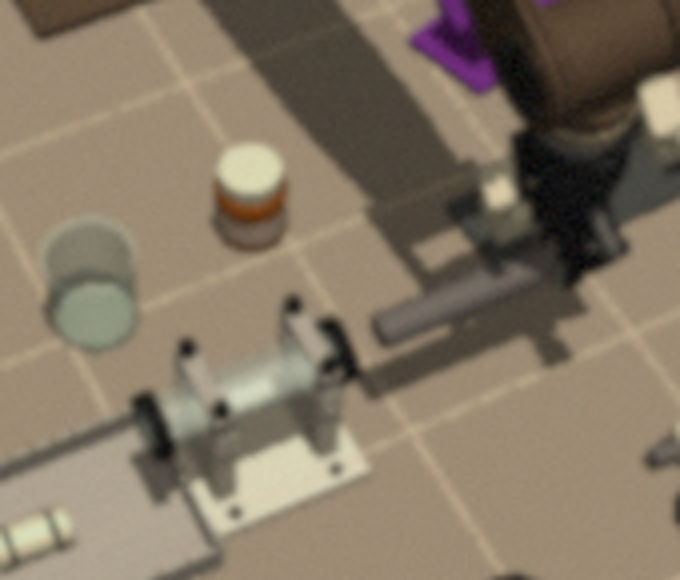

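View pics/B6.png

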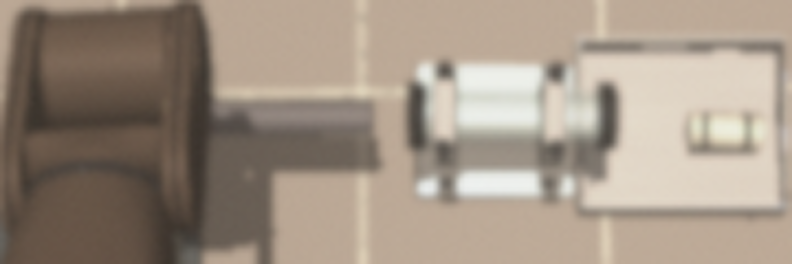

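Request:
{"name": "send_rows", "arguments": {
  "grip": [-1,-1,-1,-1,-1,-1,-1,-1,-1,-1],
  "linear": [
    [0.005,0,-0.02],
    [0.02,-0.01,-0.04],
    [0.05,-0.03,-0.043],
    [0.085,-0.06,-0.043],
    [0.12,-0.085,-0.043],
    [0.145,-0.103,-0.043],
    [0.152,-0.1096,-0.043],
    [0.152,-0.1096,-0.043],
    [0.152,-0.1096,-0.043],
    [0.152,-0.1096,-0.043]
  ],
  "twist": [0,0,-0.02,-0.04,-0.052,-0.052,-0.052,-0.052,-0.052,-0.052]
}}

```text
time_s: 24.45
position: [0.461, 0.291, 0.1302]
orientation: [-0.006, 0.696, 0.718, 0.005]
force: [1.1, -0.1, -1.2]
grip_width: 0.026
```

```bash
python3 - <<'E'
from h import *
s=read_state();print(s["time_s"],s["position"],s["force"],s["orientation"],s["grip_width"])
a,b=s["orientation"][1:3];print("yaw",np.arctan2(2*a*b,2*a*a-1))
c,im=snap("scene","s7");c,iw=snap("wrist","w11")
cv2.imwrite("pics/A7.png",cv2.resize(im[90:200,330:470],None,fx=5,fy=5,interpolation=cv2.INTER_CUBIC))
E
```

```text
24.45 [0.46099806 0.29099961 0.13016042] [ 1.0546925  -0.1300632  -1.24476972] [-0.00580275  0.69579414  0.71819998  0.00506257] 0.02604441438141965
yaw 1.6025445108699985
```

View pics/A7.png

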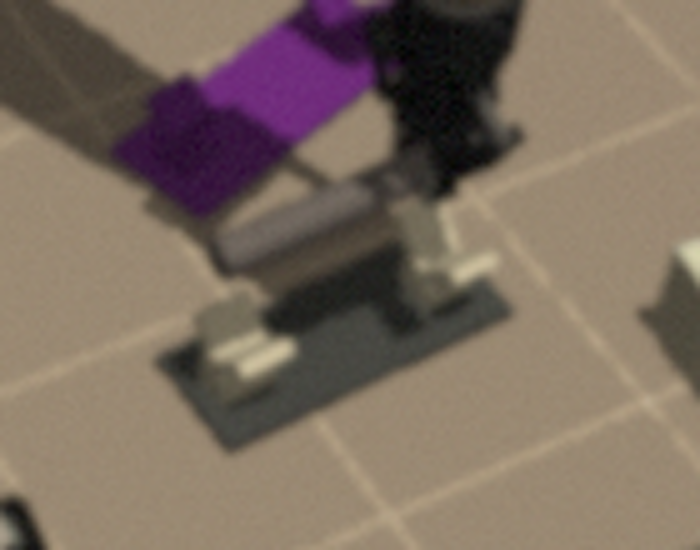

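View pics/w11.png

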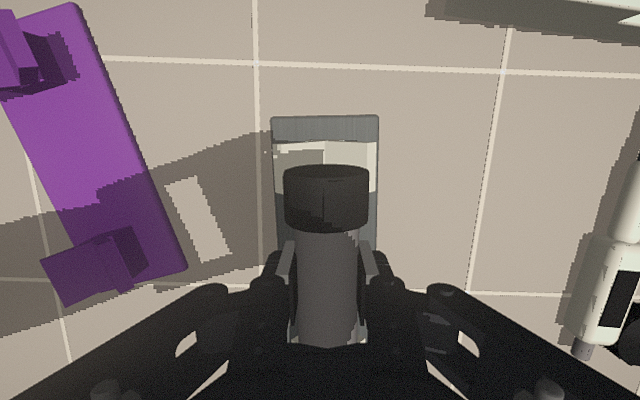

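```bash
python3 - <<'E'
from fit import *
c=load("w11")
g=cv2.cvtColor(cv2.imread("pics/w11.png"),cv2.COLOR_BGR2GRAY).astype(int)
print(list(map(int,g[225:240,327])))
for r in (180,215,290):print(r,list(map(int,g[r,278:302])),list(map(int,g[r,350:374])))
for z in (.160,.1625,.164): print(atz(c,(327,232.5),z))
ob=[(c,(282.2,185),.018),(c,(369.2,185),.018),(c,(283.9,215),.018),(c,(368.0,215),.018),(c,(297,260),.014),(c,(357.3,260),.014),(c,(297.6,290),.014),(c,(356.2,290),.014)]
print(fitaxis(ob,.291,.46,.145))
E
```

```text
[39, 40, 37, 38, 37, 37, 39, 26, 64, 78, 86, 81, 83, 80, 80]
180 [131, 135, 130, 137, 107, 58, 38, 46, 46, 51, 53, 52, 48, 52, 52, 54, 51, 53, 51, 54, 53, 58, 59, 48] [61, 66, 63, 66, 58, 58, 56, 65, 59, 64, 64, 55, 58, 63, 62, 61, 63, 56, 41, 165, 207, 213, 211, 211]
215 [61, 69, 69, 60, 64, 72, 46, 35, 27, 35, 47, 38, 41, 24, 38, 33, 29, 34, 35, 39, 39, 35, 33, 39] [50, 51, 53, 56, 50, 49, 51, 56, 57, 58, 54, 46, 54, 47, 51, 57, 43, 46, 84, 117, 114, 112, 116, 114]
290 [38, 33, 44, 36, 34, 46, 36, 36, 42, 35, 36, 38, 38, 38, 36, 28, 27, 31, 27, 31, 66, 65, 66, 67] [70, 67, 72, 70, 74, 71, 57, 30, 25, 27, 40, 40, 34, 45, 39, 45, 38, 35, 29, 39, 32, 41, 40, 39]
[0.45907441 0.31485201 0.16      ]
[0.4590445  0.31576459 0.1625    ]
[0.45902656 0.31631214 0.164     ]
(array([0.45978552, 0.13978799, 1.61498834, 0.13805215]), array([-0.02, -0.03,  0.15,  0.01, -0.33,  0.05,  0.18, -0.04]))
```

```bash
python3 - <<'E'
from h import *
S=load("s7");s=cv2.imread("pics/s7.png")
x0,y0,k=365,115,9
A=cv2.resize(s[y0:y0+60,x0:x0+85],None,fx=k,fy=k,interpolation=cv2.INTER_CUBIC)
TC=np.array([.4598,.291,.1302])
for pitch,dz,col in ((0,.0145,(0,0,255)),(.06,.0145,(0,255,0)),(-.04,.0145,(255,0,0))):
  for yy in np.linspace(.137,.25,12):
    u,v=proj(S,[TC[0]-(yy-TC[1])*.0443,yy,TC[2]+dz+(yy-TC[1])*pitch]);cv2.circle(A,(int((u-x0+.5)*k),int((v-y0+.5)*k)),2,col,-1)
cv2.imwrite("pics/A8.png",A)
E
```

```text
(no output)
```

View pics/A8.png

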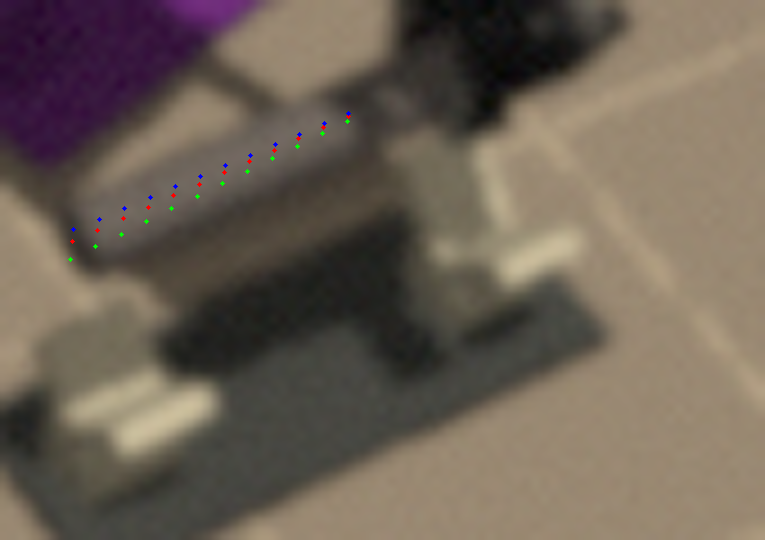

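Request:
{"name": "send_rows", "arguments": {
  "grip": [-1,-1,-1,-1,-1,-1,-1],
  "linear": [
    [0.0005,-0.0007,0.02],
    [0.0005,-0.0007,0.045],
    [0.0005,-0.0007,0.065],
    [0.0005,-0.0007,0.076],
    [0.0005,-0.0007,0.08],
    [0.0005,-0.0007,0.082],
    [0.0005,-0.0007,0.082]
  ],
  "twist": [0,0,0,0,0,0,0]
}}

```text
time_s: 25.42
position: [0.4604, 0.2931, 0.0487]
orientation: [-0.006, 0.696, 0.718, 0.006]
force: [0.3, 0.2, -2.6]
grip_width: 0.0256
```

```bash
python3 - <<'E'
from h import *
s=read_state();print(s["time_s"],s["position"],s["force"],s["moment"],s["orientation"],s["grip_width"])
E
```

```text
25.425 [0.46041823 0.2930916  0.04869242] [ 0.2940555   0.18397764 -2.55149031] [ 0.04308171 -0.04957244 -0.02962434] [-0.00564598  0.69568526  0.71830346  0.00550304] 0.025631002382422743
```

Not yet in contact; lower in small steps.

Request:
{"name": "send_rows", "arguments": {
  "grip": [-1,-1,-1],
  "linear": [
    [0,-0.0004,0.0015],
    [0,-0.0004,0.003],
    [0,-0.0004,0.003]
  ],
  "twist": [0,0,0]
}}

```text
time_s: 25.8
position: [0.4602, 0.2932, 0.0458]
orientation: [-0.005, 0.696, 0.718, 0.006]
force: [0.0, 0.5, -1.5]
grip_width: 0.0256
```

```bash
python3 - <<'E'
from h import *
s=read_state();print(s["time_s"],s["position"],s["force"],s["moment"])
E
```

```text
25.8 [0.46018254 0.29318347 0.045822  ] [ 0.00377378  0.514422   -1.49321071] [ 0.12308931 -0.04237308  0.09020213]
```

Request:
{"name": "send_rows", "arguments": {
  "grip": [-1,-1],
  "linear": [
    [0,0,0.002],
    [0,0,0.002]
  ],
  "twist": [0,0]
}}

```text
time_s: 26.05
position: [0.4605, 0.2932, 0.0452]
orientation: [-0.005, 0.695, 0.719, 0.005]
force: [-3.4, -1.8, 6.1]
grip_width: 0.0262
```

```bash
python3 - <<'E'
from h import *
s=read_state();print(s["time_s"],s["position"],s["force"],s["moment"])
E
```

```text
26.05 [0.46049732 0.29324306 0.04516143] [-3.36436192 -1.81733042  6.13875753] [-0.11697414  0.3699371   0.10462641]
```

Seated on the rest (about 8 N up). Open gently and lift off.

Request:
{"name": "send_rows", "arguments": {
  "grip": [-0.2,0,0.3,0.6,1,1,1],
  "linear": [
    [0,0,0],
    [0,0,0],
    [0,0,0],
    [0,0,0],
    [0,0,0],
    [0,0,0],
    [0,0,0]
  ],
  "twist": [0,0,0,0,0,0,0]
}}

```text
time_s: 26.92
position: [0.4605, 0.2932, 0.0451]
orientation: [-0.005, 0.695, 0.719, 0.005]
force: [-0.5, 0.5, -0.2]
grip_width: 0.0852
```

Request:
{"name": "send_rows", "arguments": {
  "grip": [1,1,1,1,1,1,1],
  "linear": [
    [0,0,-0.02],
    [0,0,-0.05],
    [0,0,-0.09],
    [-0.01,0,-0.14],
    [-0.025,0,-0.18],
    [-0.04,0,-0.21],
    [-0.04,0,-0.21]
  ],
  "twist": [0,0,0,0,0,0,0]
}}

```text
time_s: 27.8
position: [0.4634, 0.25, 0.2578]
orientation: [-0.004, 0.696, 0.718, 0.008]
force: [-0.1, 0.4, 0.8]
grip_width: 0.0855
```

```bash
python3 - <<'E'
from h import *
s=read_state();print(s["time_s"],s["position"],s["force"],s["grip_width"])
c,im=snap("scene","s9");c,iw=snap("wrist","w12");c,it=snap("top","t9")
cv2.imwrite("pics/s9c.png",cv2.resize(im[90:260,230:450],None,fx=3.4,fy=3.4,interpolation=cv2.INTER_CUBIC))
E
```

```text
27.8 [0.46341709 0.24995071 0.25783849] [-0.0898131   0.37263786  0.75940626] 0.08554368397003821
```

View pics/w12.png

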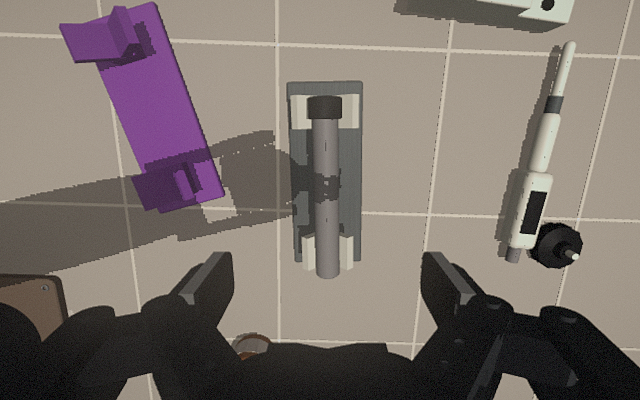

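View pics/s9c.png

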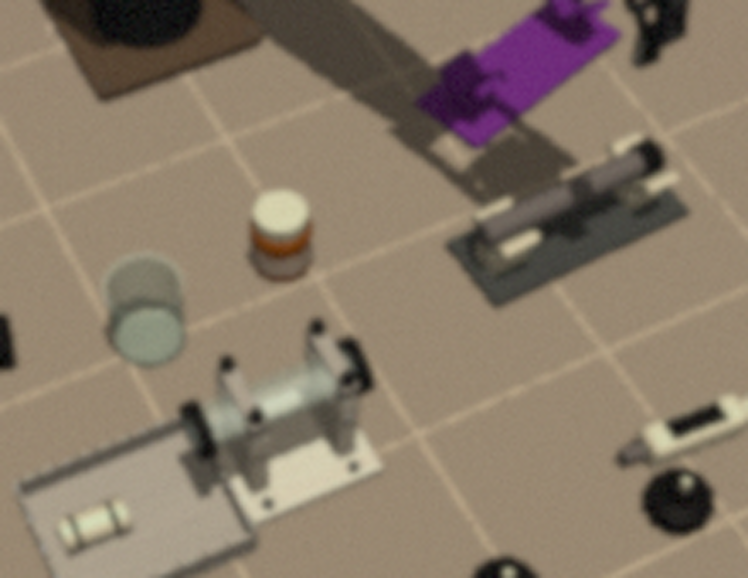

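View pics/t9.png

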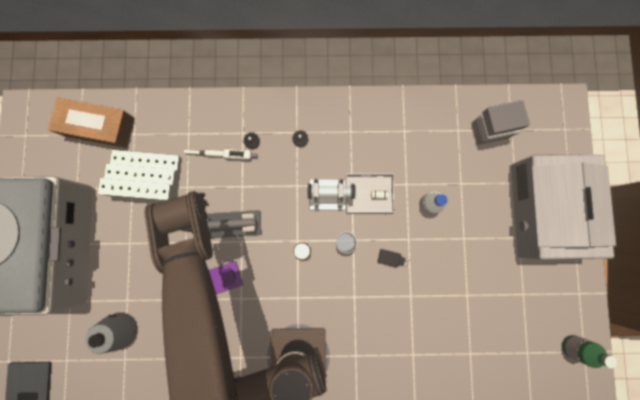

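```bash
python3 - <<'E'
from h import *
c=load("w12")
g=cv2.cvtColor(cv2.imread("pics/w12.png"),cv2.COLOR_BGR2GRAY)
print(list(map(int,g[110:125,325])),list(map(int,g[270:284,327])))
print(atz(c,(325,118),.078),atz(c,(326,140),.06),atz(c,(327,277.5),.072))
for p in ((324.9,130),(327.2,265)):print(atz(c,p,.06))
job_done()
E
```

```text
[68, 65, 61, 70, 72, 69, 65, 69, 38, 137, 144, 138, 139, 136, 140] [131, 132, 132, 128, 130, 130, 131, 130, 120, 155, 159, 159, 156, 158]
[0.45764648 0.31813105 0.078     ] [0.45938134 0.29577459 0.06      ] [0.46560922 0.14135015 0.072     ]
[0.45788207 0.30608185 0.06      ]
[0.46555616 0.15120282 0.06      ]
the job is handed in; nothing more can be done
```

The job is done and handed in at about 28 s of the 62 s allowed.

**What I did**
- I gripped the rod on its shaft beside the knob block and fed it tip first into the inlet in small steps.
- I pushed the piston with about 12 N until roughly 127 mm of rod was inside, then let go and gripped the knob for the rest of the stroke.
- The piston dropped into the tray. I drew the rod part-way back by the knob, changed grip to the shaft, pulled it out and laid it in the grey rest with the tip towards -y.

**What the last checks showed**
- **Piston:** the scene and top pictures show it lying in the tray and the barrel empty.
- **Rod:** it lies level in both V blocks. The knob step is at y = 0.318 m against 0.3175 m at the start, and the shaft axis is within about 0.5 mm of where it was.
- **Forces:** the highest readings were about 13 N along the rod while pushing and about 8 N when gripping the rod in the rest. These were read at the end of each move, so short peaks between readings were not seen. The lateral readings inside the barrel were only about 1 N.
- **Robot and bystanders:** the gripper is open and well clear of everything. By eye, the other things look unmoved in the top picture. The arm hides part of the purple look-alike there, but the wrist picture shows it undisturbed.

**What disagreed**
- Rod pitch estimated from its apparent width in the wrist camera (3 to 8 degrees) did not match the scene camera, which showed it nearly level. I went by the scene camera.
- The tool picked up a permanent tilt of about 0.9 degrees while pushing, which I allowed for in the later moves.

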